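# Raking-light shot of seal casts

### The arm

A 7-joint arm with a two-finger parallel gripper is mounted at the origin on the work surface. World frame = base frame: x ahead of the robot, y to its left, z up, the work surface at z = 0. Lengths are in m, angles in rad, forces in N, time in s.
With the tool pointing down it reaches from about 0.4 to 0.85 m from the base axis. Payload 10.4 kg.
Tool frame: the origin (TCP) lies on the centre line of the jaws, within the pads' length; the fingertips stand 17 mm ahead of it and the grasp point (between the pads) lies 2 mm behind it; z points along the fingers, y is the line along which they close (so a half turn about z gives the same grasp; the last joint's range is limited). The gripper opens to 85 mm and grips with 20 to 120 N. Pads are 22 mm wide; open, the fingers measure 114 mm over their backs; the gripper's body (76 mm by 85 mm) begins 54 mm behind the grasp point. The pads swing forward as they close: fully open they stand 13 mm farther back than shut.
Start: joints at [1.3, 0.332, -0.065, 1.46, 0.022, 1.35, -0.088], TCP at [0.153, -0.606, 0.216] pointing down, gripper open.
Joint ranges: [-2.6, 2.6], [-0.5, 2.12], [-1.47, 1.34], [0.16, 2.42], [-1.27, 4.41], [0.06, 2.06], [-2.6, 2.6]. Speed limits (rad/s): [2.22, 2.22, 2.79, 2.79, 3.14, 3.14, 3.14].

### API

Orientations are given as a unit quaternion [x, y, z, w].
In Python, from workcell import get_obs, optics, job gives the robot as it stands. The module is installed in compiled form; this text tells all that it offers.
- The arm moves only by the tool send_rows, never from a script. Its argument "plan" is a list that holds one entry, the list of rows, each a list of 7 numbers: the turn, a rotation vector about the tool's x, y, z in units of 1.5 rad (1.0 is 1.5 rad), then the shift along the tool's x, y, z in units of 20 cm (1.0 is 20 cm), then the opening, from 0 (shut) to 1 (fully open). A call has 1 to 20 rows; each row shifts and turns the commanded pose from where the row before left it, along the tool's axes as they then stand; what a row does not reach is not made up. A row lasts 1/12 s, in which the tool goes at most 41.7 mm and 7.16 degrees, less where a joint would pass 70% of its speed; a pose out of reach is approached as far as the arm can. A call with a number of a shift or a turn outside -1 to 1 is refused whole. A call with a gripper value outside its range is refused whole. The fingers move at their own pace and stop on an object; "squeeze" is the grip in N (left out, the last holds). Time passes only in rows, so rows that do not move let the fingers close. It gives the time, the measured TCP pose, the force, the opening and the grip force at its end, in the units of the state.
- get_obs(): the state, without advancing time (a new reading comes with each control period).
- optics.camera(name): name is "scene" or "top" or "wrist"; returns the picture (420x560x3 uint8, red, green, blue); there is no depth.
- optics.get_calibration(name): a dict with "intrinsics" (3x3 intrinsics, pixels), "distortion" ([k1, k2, p1, p2, k3] as OpenCV has them; the pictures are not rectified), "world_from_camera" (4x4, takes a point from camera to world coordinates); the wrist camera has in their place "T_tool_cam" (4x4, takes a point from camera to tool coordinates, whose origin is the TCP and whose axes are the flange's). Camera axes: x right, y up, looking along -z (the intrinsics and any distortion apply to the point x, -y, -z); pixel columns grow to the right and rows downward; lengths in m; the calibration is good to about 2 mm. A picture is of the moment at which its call begins: read the wrist's pose just before it. get_calibration takes no time and is no camera call.
- job.hand_in(): hands the job in; it is judged then, once.
The state is a dict: "clock": time; "joint_pos": joint angles; "joint_velocities": joint speeds; "tau": joint torques, N m; "position": TCP position; "ee_rot": TCP orientation; "ft_force": force on the tool from outside, world axes, zero at the start; "torque": the same for the moment, N m; "grip_width": opening from 0.0 (shut) to 1.0 (fully open); "grasp_force": force on a finger pad.
Only numpy, scipy, OpenCV 4.12 (cv2) and the standard library are available. Lean on these libraries where they do the work, as an engineer would, in place of code of your own. Each camera call takes 0.05 s, during which the arm holds its last target. There are 200 camera calls.

### The job

Get the tray of seal casts ready and take its raking-light photograph. Lay every plaster cast flat in the black tray, one to a compartment and centred in it, lug straight towards the back (the side away from the robot), and screw both LED lamp heads further on to their studs, clockwise from above, until each shines straight at the middle of the tray. When all that is right, press the shutter release fully down and let it come up again; do not knock over or push away the loupe or the jar.

Things in the scene. Friction and masses are not known exactly. Their poses are not given: they have to be found in the camera images.
- cast1: off-white plaster seal cast, 0.11 kg, flat on the table at any yaw: hexagon 84 long, 48 wide, 26 thick (long sides parallel for 36 mm, ends taper to 90 degree points), and a lug 18 wide, 18 high on one point. Origin: hexagon centre, underside; x to the lug (lug end +54 mm, other point -42), y across, z up. None from the start = absent
- cast2: off-white plaster seal cast, 0.11 kg, flat on the table at any yaw: hexagon 84 long, 48 wide, 26 thick (long sides parallel for 36 mm, ends taper to 90 degree points), and a lug 18 wide, 18 high on one point. Origin: hexagon centre, underside; x to the lug (lug end +54 mm, other point -42), y across, z up. None from the start = absent
- cast3: off-white plaster seal cast, 0.11 kg, flat on the table at any yaw: hexagon 84 long, 48 wide, 26 thick (long sides parallel for 36 mm, ends taper to 90 degree points), and a lug 18 wide, 18 high on one point. Origin: hexagon centre, underside; x to the lug (lug end +54 mm, other point -42), y across, z up. None from the start = absent
- cast4: off-white plaster seal cast, 0.11 kg, flat on the table at any yaw: hexagon 84 long, 48 wide, 26 thick (long sides parallel for 36 mm, ends taper to 90 degree points), and a lug 18 wide, 18 high on one point. Origin: hexagon centre, underside; x to the lug (lug end +54 mm, other point -42), y across, z up. None from the start = absent
- cast1_lug (a point): centre of the lug of cast1, at (43, 0, 9) mm in its frame
- cast2_lug (a point): centre of the lug of cast2, at (43, 0, 9) mm in its frame
- cast3_lug (a point): centre of the lug of cast3, at (43, 0, 9) mm in its frame
- cast4_lug (a point): centre of the lug of cast4, at (43, 0, 9) mm in its frame
- tray: black fixed tray 140 (x) by 340 mm (y), floor 4 thick, walls and dividers 4 thick, tops 12 mm over the table. Four compartments side by side, centres y = -126, -42, 42, 126 mm, each 132 by 80 inside. Origin: centre of underside, at table height; x to its back (away from the robot), z up. A cast is centred in one with its origin at x = -6 mm
- tray_mid (a point): middle of the tray's floor (4 mm above its origin), the point both lamps must shine at
- lampL_face (a point): front of the left (+y) LED lamp head, an upright black panel 120 wide, 75 high, 30 mm thick (top about 190 mm up), white diffuser in front, battery block low on the back. Point: on the front face, 11 mm under the top edge. x = the way it shines, y along its width, z up. Turning axis: vertical, 15 mm behind this point. Grip there across the 30 mm, tips at most 30 mm below the top
- lampL (a joint): screw angle of the left lamp head on its stud, rad; grows clockwise seen from above, sinking 1.6 mm a turn. Stiff (0.12 N m), stays where left, runs 0 to 9 with no stop at the right angle, which comes once, between 5.4 and 6.2: several grips
- lampR_face (a point): front of the right (-y) LED lamp head, an upright black panel 120 wide, 75 high, 30 mm thick (top about 190 mm up), white diffuser in front, battery block low on the back. Point: on the front face, 11 mm under the top edge. x = the way it shines, y along its width, z up. Turning axis: vertical, 15 mm behind this point. Grip there across the 30 mm, tips at most 30 mm below the top
- lampR (a joint): screw angle of the right lamp head on its stud, rad; grows clockwise seen from above, sinking 1.6 mm a turn. Stiff (0.12 N m), stays where left, runs 0 to 9 with no stop at the right angle, which comes once, between 5.4 and 6.2: several grips
- lampL_stand: fixed stand of that lamp: heavy disc 110 mm across, 14 mm high, with an upright post; origin under its centre, on the turning axis
- lampR_stand: fixed stand of that lamp: heavy disc 110 mm across, 14 mm high, with an upright post; origin under its centre, on the turning axis
- release_top (a point): centre of the top of the wireless shutter release: a grey round button 42 mm across in a low black puck 58 mm across and 12 mm high, fixed, 22 mm high over all. Press straight down with closed fingers
- release (a joint): travel of the shutter release, m: 0 up, 0.006 fully down (about 5 N), springs back
- loupe: bystander: black stand loupe 48 mm across, 46 mm high; origin at its underside
- jar: bystander: glass jar with white cap, 58 mm across, 75 mm high; origin at its underside
There are look-alikes about, which are no part of the job. What is shaped like the lampR_stand but orange, turquoise or yellow is not meant.

How it is judged:
On the way, in this order (a step that is already met when the one before it is completed fails the run):
1. every cast lies in the tray lug to the back and both lamps shine at its middle (x of cast1 in the frame of tray between -0.024 and 0.012 m and z of each of cast1, cast2, cast3, cast4 in the frame of tray below 0.009 m and angle between each of cast1, cast2, cast3, cast4's own z axis and vertical below 0.08 rad and angle between the x axis of each of cast1, cast2, cast3, cast4 and the x axis of tray, either way round below 0.21 rad and x of each of cast1_lug, cast2_lug, cast3_lug, cast4_lug in the frame of tray above 0.02 m and (y of cast1 in the frame of tray between -0.144 and -0.108 m or y of cast1 in the frame of tray between -0.06 and -0.024 m or y of cast1 in the frame of tray between 0.024 and 0.06 m or y of cast1 in the frame of tray between 0.108 and 0.144 m) and linear speed of each of cast1, cast2, cast3, cast4 below 0.03 m/s and x of cast2 in the frame of tray between -0.024 and 0.012 m and (y of cast2 in the frame of tray between -0.144 and -0.108 m or y of cast2 in the frame of tray between -0.06 and -0.024 m or y of cast2 in the frame of tray between 0.024 and 0.06 m or y of cast2 in the frame of tray between 0.108 and 0.144 m) and x of cast3 in the frame of tray between -0.024 and 0.012 m and (y of cast3 in the frame of tray between -0.144 and -0.108 m or y of cast3 in the frame of tray between -0.06 and -0.024 m or y of cast3 in the frame of tray between 0.024 and 0.06 m or y of cast3 in the frame of tray between 0.108 and 0.144 m) and x of cast4 in the frame of tray between -0.024 and 0.012 m and (y of cast4 in the frame of tray between -0.144 and -0.108 m or y of cast4 in the frame of tray between -0.06 and -0.024 m or y of cast4 in the frame of tray between 0.024 and 0.06 m or y of cast4 in the frame of tray between 0.108 and 0.144 m) and distance between cast1 and cast2 above 0.045 m and distance between each of cast1, cast2 and cast3 above 0.045 m and distance between each of cast1, cast2, cast3 and cast4 above 0.045 m and x of tray_mid in the frame of lampL_face above 0.1 m and y of tray_mid in the frame of lampL_face between -0.04 and 0.04 m and velocity of joint lampL between -0.15 and 0.15 rad/s and x of tray_mid in the frame of lampR_face above 0.1 m and y of tray_mid in the frame of lampR_face between -0.04 and 0.04 m and velocity of joint lampR between -0.15 and 0.15 rad/s), for 0.2 s.
2. the shutter release is pressed fully down (value of joint release above 0.0048 m), for 0.05 s.
At the end, for the whole second after the job is handed in: Each cast present lies flat and still in its own compartment, within 18 mm of centre, lug to the back within 12 degrees; each lamp shines towards the tray, its centre line within 40 mm of the middle; after that the release was pressed at least 4.8 mm and is up again (all of step 1 and value of joint release below 0.002 m); the robot touches nothing.
It fails at once if the loupe was knocked over or pushed away (over 80 mm) (angle between loupe's own z axis and vertical above 0.8 rad or distance of loupe from where it was at the start of the episode above 0.08 m).
It fails at once if the jar was knocked over or pushed away (over 80 mm) (angle between jar's own z axis and vertical above 0.8 rad or distance of jar from where it was at the start of the episode above 0.08 m).
Of cast1, cast2, cast3, cast4 only 3 to 4 are there at a start; the rules pass over those that are not, and their reading is None.
At some moment in a run one of cast1, cast2, cast3, cast4 may be knocked a few centimetres aside while the robot is not near it.
Once in a run the grip may slacken for a moment while it holds something.
It also fails if it takes over 210 s, if anything falls off the work surface, if the arm or the gripper's body presses on something with over 40 N, if the wrist force passes 120 N, or if a joint passes its speed limit or range.

## Working session

There is one attempt and no reset: what is moved stays moved. The work goes in short steps, Python scripts to look and compute and a tool call to move; the robot and the scene stay as the last step left them, time stands still between calls to the robot, and variables do not carry over. Pictures are saved under pics/ and viewed, at most 14 in all, crops included, and the job is handed in when it is done.

Besides the shell and the picture viewer there is one more tool, called after "Emit:" as name([rows], argument=value, ...), one row to a line, values as JSON. send_rows: Moves the arm, as the interface text tells. Its arguments: {"type":"object","properties":{"plan":{"type":"array"},"squeeze":{"type":"number"}},"required":["plan"]}

```bash
mkdir -p pics; python3 - <<'E'
from workcell import get_obs, optics
import cv2, numpy as np
print(get_obs())
for n in ("scene","top"):
    cv2.imwrite(f"pics/{n}0.png", optics.camera(n)[:,:,::-1])
for n in ("scene","top","wrist"):
    c=optics.get_calibration(n); print(n,{k:np.round(v,4).tolist() for k,v in c.items()})
E
```

```text
{'clock': 0.0, 'joint_pos': array([ 1.30043318,  0.33288624, -0.0647128 ,  1.46096051,  0.02157976,
        1.34990251, -0.08851581]), 'joint_velocities': array([ 0.00059957,  0.0002231 ,  0.0013928 , -0.0001527 , -0.00116054,
       -0.00205309,  0.00041519]), 'tau': array([ 1.07180869e-03, -6.25438428e+01,  4.95910272e-02, -3.91589177e+01,
        1.61765877e-02,  1.01375338e-02,  4.89441584e-05]), 'position': array([ 0.15317962, -0.60551628,  0.21529785]), 'ee_rot': array([ 9.92335403e-01,  1.23571490e-01, -1.12419513e-04, -7.22297164e-04]), 'ft_force': array([ 0.78118715,  0.0870079 , -0.09905244]), 'torque': array([ 0.04704471, -0.01380957,  0.00472177]), 'grasp_force': 0.0, 'grip_width': 0.9968770758918059}
scene {'intrinsics': [[393.9778, 0.0, 277.1961], [0.0, 393.9778, 209.4061], [0.0, 0.0, 1.0]], 'distortion': [0.034, 0.0, 0.0, 0.0, 0.0], 'world_from_camera': [[-0.7663, -0.5354, 0.3553, 0.8878], [0.6424, -0.6467, 0.4112, 0.4038], [0.0096, 0.5433, 0.8395, 1.0837], [0.0, 0.0, 0.0, 1.0]]}
top {'intrinsics': [[502.3792, 0.0, 273.8453], [0.0, 502.3792, 205.4978], [0.0, 0.0, 1.0]], 'distortion': [0.0254, 0.0, 0.0, 0.0, 0.0], 'world_from_camera': [[-0.0657, 0.9741, -0.2165, 0.1333], [-0.9978, -0.0646, 0.0122, -0.0384], [-0.0021, 0.2168, 0.9762, 1.7157], [0.0, 0.0, 0.0, 1.0]]}
wrist {'intrinsics': [[296.5397, 0.0, 280.057], [0.0, 296.5397, 208.7859], [0.0, 0.0, 1.0]], 'distortion': [-0.0513, 0.0, 0.0, 0.0, 0.0], 'T_tool_cam': [[0.0002, 0.954, 0.2997, 0.0767], [1.0, -0.0, -0.0005, -0.0003], [-0.0004, 0.2997, -0.954, -0.1573], [0.0, 0.0, 0.0, 1.0]]}
```

View pics/scene0.png

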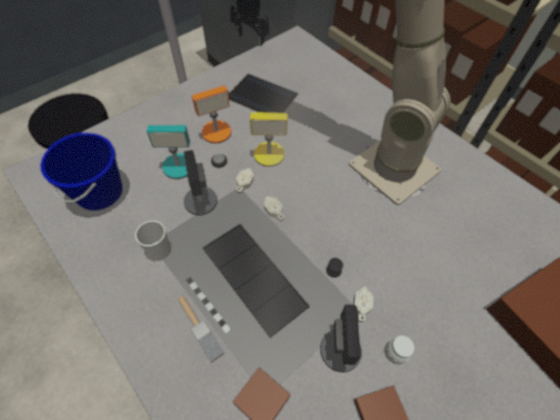

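View pics/top0.png

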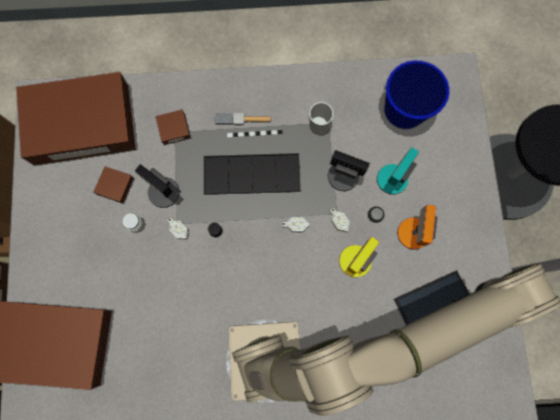

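The scene picture shows three white casts at about (245,180), (273,207) and (364,302). The black lamps are at (200,185) and (345,335), the release at (219,160), the loupe at (335,267) and the jar at (401,349).

In the top picture the casts are at (178,229), (297,225) and (341,220), and the lamps are at L (160,187) and R (345,170).

Possible mix-ups, in top pixels:
- **Lamps:** turquoise (395,175), orange (415,232) and yellow (357,258) are not meant. Black L (160,187) and black R (345,170) are.
- **Release:** the puck at (376,213) rather than the loupe at (214,229).
- **Casts:** the three white hexagons, not the jar cap at (132,222) or the scale bar.

Next I check these choices in one crop.

```bash
cat > h.py <<'E'
from workcell import get_obs, optics
import cv2, numpy as np
from scipy.spatial.transform import Rotation as R
def pose(o=None):
    o=o or get_obs(); T=np.eye(4); T[:3,:3]=R.from_quat(o["ee_rot"]).as_matrix(); T[:3,3]=o["position"]; return T
def shot(n, save=None):
    """picture and its world_from_camera"""
    c=optics.get_calibration(n)
    W=pose()@c["T_tool_cam"] if n=="wrist" else c["world_from_camera"]
    im=optics.camera(n)
    if save: cv2.imwrite(f"pics/{save}.png", im[:,:,::-1])
    return im,(np.array(c["intrinsics"]),np.array(c["distortion"]),np.array(W))
def rays(px,cal):
    K,D,W=cal
    u=cv2.undistortPoints(np.array(px,float).reshape(-1,1,2),K,D)[:,0]
    d=np.c_[u[:,0],-u[:,1],-np.ones(len(u))]@W[:3,:3].T
    return W[:3,3],d/np.linalg.norm(d,axis=1)[:,None]
def onplane(px,cal,z):
    o,d=rays(px,cal); return (o+d*((z-o[2])/d[:,2])[:,None])
def tri(p1,c1,p2,c2):
    A=np.zeros((3,3));b=np.zeros(3)
    for p,c in((p1,c1),(p2,c2)):
        o,d=rays([p],c);M=np.eye(3)-np.outer(d[0],d[0]);A+=M;b+=M@o
    return np.linalg.solve(A,b)
def project(P,cal):
    K,D,W=cal; q=(np.atleast_2d(P)-W[:3,3])@W[:3,:3]
    q=q*[1,-1,-1]; return cv2.projectPoints(q,np.zeros(3),np.zeros(3),K,D)[0][:,0]
E
python3 - <<'E'
from h import *
s,cs=shot("scene");t,ct=shot("top")
c=cv2.resize(t[110:280,100:440,::-1],None,fx=2.3,fy=2.3,interpolation=cv2.INTER_CUBIC);cv2.imwrite("pics/crop1.png",c)
pairs={"castA":((178,229),(364,302)),"castB":((297,225),(273,207)),"castC":((341,220),(245,180)),"release":((376,213),(219,159)),
"loupe":((214,229),(335,265)),"jar":((132,222),(401,347))}
for k,(a,b) in pairs.items(): print(k,np.round(tri(a,ct,b,cs),3))
# tray contour
g=cv2.cvtColor(t,cv2.COLOR_RGB2GRAY)
m=(g<45).astype(np.uint8);m[:140]=0;m[205:]=0;m[:,:195]=0;m[:,310:]=0
cn=max(cv2.findContours(m,0,2)[0],key=cv2.contourArea)
r=cv2.minAreaRect(cn);b=cv2.boxPoints(r);P=onplane(b,ct,.012);print(r,np.round(P,3),P.mean(0))
for (n,im,cal) in(("top",t,ct),("scene",s,cs)):
    hsv=cv2.cvtColor(im,cv2.COLOR_RGB2HSV)
    m=((hsv[...,2]>175)&(hsv[...,1]>12)&(hsv[...,1]<80)).astype(np.uint8)
    k,l,st,ce=cv2.connectedComponentsWithStats(m)
    print(n,[(np.round(ce[i]).tolist(),int(st[i,4])) for i in range(1,k) if st[i,4]>60])
E
```

```text
castA [0.449 0.273 0.02 ]
castB [ 0.438 -0.136  0.012]
castC [ 0.443 -0.285  0.011]
release [ 0.46  -0.408  0.02 ]
loupe [0.438 0.147 0.037]
jar [0.477 0.418 0.055]
((250.8730926513672, 162.2233428955078), (16.956796646118164, 93.1911392211914), 85.91438293457031) [[ 0.703  0.177  0.012]
 [ 0.706 -0.154  0.012]
 [ 0.643 -0.154  0.012]
 [ 0.641  0.175  0.012]] [0.67316822 0.01093593 0.012     ]
top [([283.0, 58.0], 234), ([341.0, 220.0], 171), ([297.0, 223.0], 94), ([177.0, 229.0], 155), ([535.0, 292.0], 281), ([252.0, 347.0], 1396), ([359.0, 371.0], 256), ([336.0, 378.0], 522)]
scene [([244.0, 176.0], 163), ([272.0, 203.0], 118), ([364.0, 300.0], 307)]
```

View pics/crop1.png

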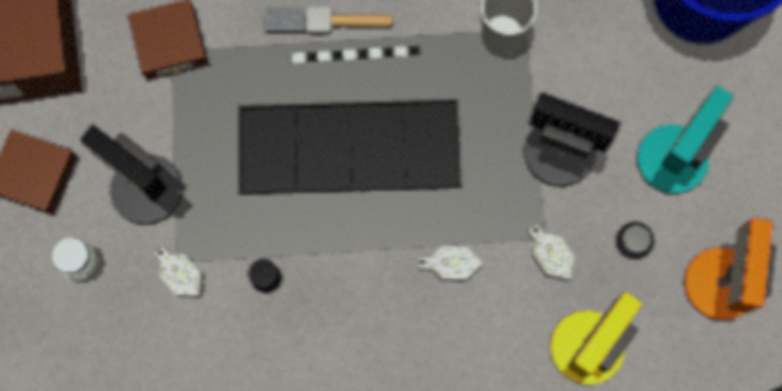

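The crop shows the lugs of all three casts pointing up-left or left. It also confirms the loupe at (264,275), the release puck at (635,240), the black lamp L at (148,190) and the black lamp R at (560,150). Next I raise the arm over the scene for wrist views.

Emit:
send_rows([
  [[0,0,0.0825,0,0,-0.185,1],[0,0,0.0825,0,0,-0.185,1],[0,0,0,0,0,-0.185,1],[0,0,0,0,0,-0.185,1],[0,0,0,0,0,-0.185,1],[0,0,0,0.142,-0.135,0,1],[0,0,0,0.142,-0.135,0,1],[0,0,0,0.142,-0.135,0,1],[0,0,0,0.142,-0.135,0,1],[0,0,0,0.142,-0.135,0,1],[0,0,0,0.142,-0.135,0,1],[0,0,0,0.142,-0.135,0,1],[0,0,0,0.142,-0.135,0,1],[0,0,0,0.142,-0.135,0,1],[0,0,0,0.142,-0.135,0,1],[0,0,0,0.142,-0.135,0,1],[0,0,0,0.142,-0.135,0,1],[0,0,0,0.142,-0.135,0,1],[0,0,0,0.142,-0.135,0,1],[0,0,0,0.142,-0.135,0,1]],
])

```text
clock: 1.87
position: [0.5802, -0.1994, 0.4011]
ee_rot: [1.0, -0.0, -0.0, 0.0]
ft_force: [0.2, -0.6, -0.2]
grip_width: 0.997
grasp_force: 0.0
```

Emit:
send_rows([
  [[0,0,0,0,0,0,1],[0,0,0,0,0,0,1],[0,0,0,0,0,0,1]],
])

```text
clock: 2.12
position: [0.579, -0.2012, 0.4008]
ee_rot: [1.0, 0.0, -0.0, 0.0]
ft_force: [0.4, 0.0, -0.3]
grip_width: 1.001
grasp_force: 0.0
```

```bash
python3 - <<'E'
from h import *
o=get_obs();print(o["clock"],o["position"],R.from_quat(o["ee_rot"]).as_rotvec(),o["joint_pos"])
im,c=shot("wrist","w1"); np.savez("w1.npz",im=im,K=c[0],D=c[1],W=c[2])
t,ct=shot("top"); cv2.imwrite("pics/top1.png",t[...,::-1])
E
```

```text
2.1167 [ 0.57904958 -0.20116207  0.40081249] [ 3.14130188e+00  4.08212194e-04 -1.00185837e-03] [ 0.54810243  0.314356   -0.40520419  1.12107664  0.12415183  1.72952999
 -1.39009876]
```

View pics/w1.png

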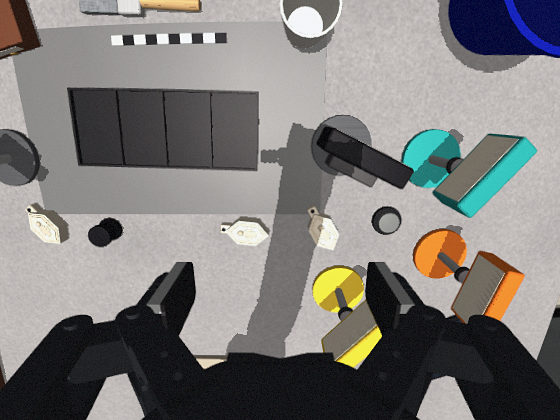

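The wrist view shows the tray with corners near (68,88), (258,92), (257,170) and (78,165). Casts are at (45,225), (245,232) and (323,228), the release at (386,220), the loupe at (104,232) and the R lamp bar from (322,130) to (410,182). Next is a second view over the left half.

Emit:
send_rows([
  [[0,0,0,0,-0.2,0,1],[0,0,0,0,-0.2,0,1],[0,0,0,0,-0.2,0,1],[0,0,0,0,-0.2,0,1],[0,0,0,0,-0.2,0,1],[0,0,0,0,-0.2,0,1],[0,0,0,0,-0.2,0,1],[0,0,0,0,-0.2,0,1],[0,0,0,0,-0.2,0,1],[0,0,0,0,-0.2,0,1],[0,0,0,0,0,0,1],[0,0,0,0,0,0,1],[0,0,0,0,0,0,1]],
])

```text
clock: 3.3
position: [0.5794, 0.1978, 0.4013]
ee_rot: [1.0, -0.001, 0.0, 0.0]
ft_force: [0.9, -1.2, 1.1]
grip_width: 1.001
grasp_force: 0.0
```

```bash
python3 - <<'E'
from h import *
print(pose()[:3,3])
im,c=shot("wrist","w2"); np.savez("w2.npz",im=im,K=c[0],D=c[1],W=c[2])
a=np.load("w1.npz"); ca=(a["K"],a["D"],a["W"])
for name,I,cal in (("w1",a["im"],ca),("w2",im,c)):
    g=cv2.cvtColor(I,cv2.COLOR_RGB2GRAY);hsv=cv2.cvtColor(I,cv2.COLOR_RGB2HSV)
    m=((hsv[...,2]>150)&(hsv[...,1]>14)&(hsv[...,1]<90)).astype(np.uint8);m[262:]=0
    m=cv2.morphologyEx(m,cv2.MORPH_CLOSE,np.ones((3,3)))
    for cn in cv2.findContours(m,0,1)[0]:
        if cv2.contourArea(cn)<150: continue
        px=cn[:,0].astype(float);P=onplane(px,cal,.016)[:,:2];(cx,cy),(w,h),an=cv2.minAreaRect(P.astype(np.float32))
        vx,vy,_,_=cv2.fitLine(P.astype(np.float32),2,0,.01,.01)[:,0]; q=(P-P.mean(0))@[vx,vy]
        print(name,"cast px",px.mean(0).round(),"ctr",np.round((cx,cy),3),"wh",np.round((w,h),3),"fityaw",round(np.arctan2(vy,vx),2),"ext",P[q.argmin()].round(3),P[q.argmax()].round(3))
    m=(g<62).astype(np.uint8);
    for cn in cv2.findContours(m,0,2)[0]:
        A=cv2.contourArea(cn)
        if 8000<A<30000:
            b=cv2.approxPolyDP(cv2.convexHull(cn),6,True)[:,0]; print(name,"dark",A,b.tolist(),np.round(onplane(b,cal,.012)[:,:2],3).tolist())
c1=cv2.resize(a["im"][100:220,290:430,::-1],None,fx=4,fy=4)
c2=cv2.resize(im[100:220,130:270,::-1],None,fx=4,fy=4)
cv2.imwrite("pics/lampR.png",c1)
E
```

```text
[0.57940394 0.19782544 0.4012531 ]
w1 cast px [242. 231.] ctr [ 0.438 -0.128] wh [0.089 0.046] fityaw 1.43 ext [ 0.431 -0.172] [ 0.452 -0.084]
w1 cast px [321. 228.] ctr [ 0.444 -0.28 ] wh [0.093 0.045] fityaw 0.48 ext [ 0.405 -0.305] [ 0.489 -0.264]
w1 cast px [ 42. 226.] ctr [0.446 0.282] wh [0.093 0.055] fityaw 0.54 ext [0.411 0.25 ] [0.493 0.3  ]
w2 cast px [445. 232.] ctr [ 0.433 -0.133] wh [0.054 0.1  ] fityaw 1.42 ext [ 0.43  -0.184] [ 0.448 -0.084]
w2 cast px [519. 227.] ctr [ 0.445 -0.29 ] wh [0.104 0.051] fityaw 0.59 ext [ 0.399 -0.316] [ 0.485 -0.255]
w2 cast px [240. 224.] ctr [0.453 0.276] wh [0.096 0.046] fityaw 0.68 ext [0.415 0.248] [0.498 0.297]
w2 dark 8886.0 [[481, 95], [466, 171], [289, 164], [290, 140], [355, 90]] [[0.696, -0.16], [0.559, -0.156], [0.571, 0.181], [0.615, 0.18], [0.7, 0.067]]
```

View pics/w2.png

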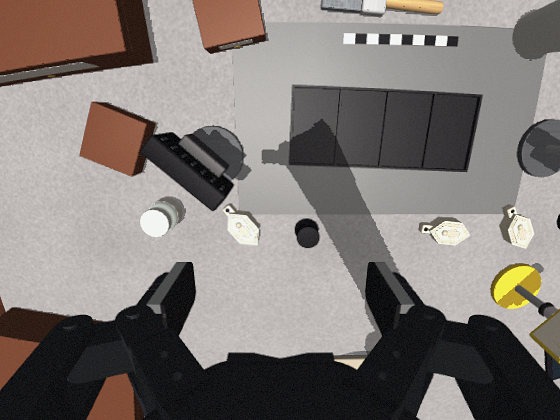

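View pics/lampR.png

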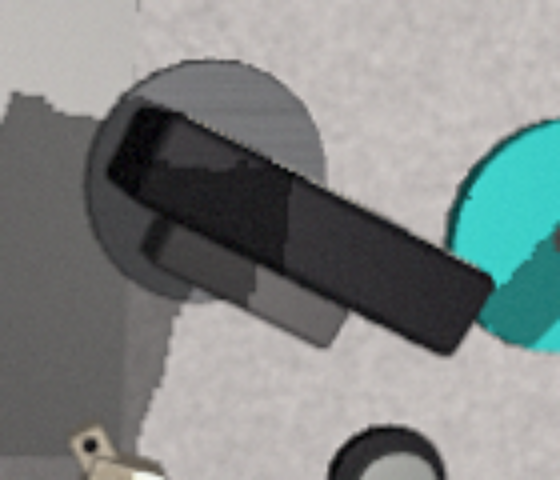

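The R crop shows the battery block on the robot-side flank, so R shines away from the robot and to the right. In w2, L has its block on the far side (up-right), so it shines back towards lower-left. The L bar corners are about (150,135), (233,185), (220,210) and (145,155). The tray corners are at (292,86), (481,95), (467,171) and (290,164).

```bash
python3 - <<'E'
from h import *
a=np.load("w1.npz");b=np.load("w2.npz");c1=(a["K"],a["D"],a["W"]);c2=(b["K"],b["D"],b["W"])
def quad(I,x0,x1,y0,y1):
    g=cv2.cvtColor(I,cv2.COLOR_RGB2GRAY)
    for p in []: pass
    return g
q1=[(68,88),(258,92),(257,170),(78,165)];q2=[(292,86),(481,95),(467,171),(290,164)]
# corner refine
for n,I,q,c in(("w1",a["im"],q1,c1),("w2",b["im"],q2,c2)):
    g=cv2.cvtColor(I,cv2.COLOR_RGB2GRAY)
    r=cv2.cornerSubPix(g,np.array(q,np.float32).reshape(-1,1,2),(5,5),(-1,-1),(3,30,.01))[:,0]
    P=onplane(r,c,.012);print(n,r.round(1).tolist(),P[:,:2].round(3).tolist(),P.mean(0).round(4))
for i in range(4): print("tray corner tri",tri(q1[i],c1,q2[i],c2).round(3))
print("castB tri lug",tri((223,229),c1,(426,230),c2).round(3),"C lug",tri((313,212),c1,(512,211),c2).round(3),"A lug",tri((31,210),c1,(229,211),c2).round(3))
print("R top z.19",onplane([(335,128),(413.5,170),(402.5,188.5)],c1,.19).round(3).tolist())
print("L top z.19",onplane([(150,135),(233,185),(220,210),(145,155)],c2,.19).round(3).tolist())
print("R disc",onplane([(341,146)],c1,.014).round(3),"L disc",onplane([(212,155)],c2,.014).round(3),"release",onplane([(387,222)],c1,.02).round(3))
cv2.imwrite("pics/lampL.png",cv2.resize(b["im"][110:230,120:260,::-1],None,fx=4,fy=4))
E
```

```text
w1 [[66.5, 87.19999694824219], [258.29998779296875, 91.0999984741211], [257.0, 170.60000610351562], [78.19999694824219, 165.1999969482422]] [[0.709, 0.176], [0.697, -0.164], [0.558, -0.158], [0.57, 0.181]] [0.6338 0.0088 0.012 ]
w2 [[291.70001220703125, 84.5], [482.1000061035156, 94.4000015258789], [466.3999938964844, 171.5], [285.8999938964844, 165.3000030517578]] [[0.709, 0.177], [0.697, -0.162], [0.558, -0.157], [0.569, 0.187]] [0.6333 0.0114 0.012 ]
tray corner tri [0.707 0.177 0.008]
tray corner tri [ 0.696 -0.163  0.008]
tray corner tri [ 0.559 -0.158  0.011]
tray corner tri [0.571 0.179 0.014]
castB tri lug [ 0.444 -0.09   0.02 ] C lug [ 0.48  -0.265  0.016] A lug [0.482 0.296 0.016]
R top z.19 [[0.642, -0.267, 0.19], [0.591, -0.37, 0.19], [0.567, -0.359, 0.19]]
L top z.19 [[0.635, 0.357, 0.19], [0.572, 0.258, 0.19], [0.539, 0.276, 0.19], [0.611, 0.366, 0.19]]
R disc [[ 0.604 -0.312  0.014]] L disc [[0.588 0.322 0.014]] release [[ 0.46  -0.409  0.02 ]]
```

View pics/lampL.png

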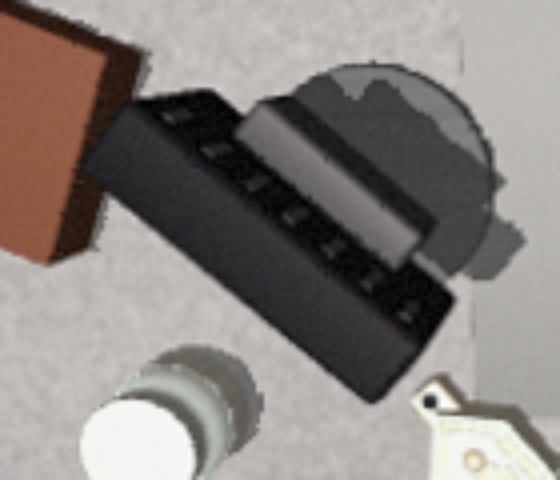

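In the L crop the top face corners are at (140,103), (420,340), (372,402) and (85,165). The battery block is on the far (tray) side, so L shines away towards the jar.

```bash
python3 - <<'E'
from h import *
a=np.load("w1.npz");b=np.load("w2.npz");c1=(a["K"],a["D"],a["W"]);c2=(b["K"],b["D"],b["W"])
mid=np.array([.6335,.010])
# order: front edge a->b , back edge
L=onplane([(141,151),(213,210.5),(225,195),(155,135.8)],c2,.19)[:,:2]
Rr=onplane([(335,128),(413.5,170),(402.5,188.5)],c1,.19)[:,:2]; Rr=np.vstack([Rr,Rr[0]+Rr[2]-Rr[1]])
for n,Q in(("L",L),("R",Rr)):
    ctr=Q.mean(0); f=(Q[0]+Q[1]-Q[2]-Q[3]); e=Q[1]-Q[0]+Q[2]-Q[3]; nrm=np.array([e[1],-e[0]]); nrm*=np.sign(nrm@f)
    y=np.arctan2(nrm[1],nrm[0]);d=mid-ctr;yt=np.arctan2(d[1],d[0])
    print(n,Q.round(3).tolist(),"ctr",ctr.round(4),"len",np.linalg.norm(Q[1]-Q[0]).round(3),np.linalg.norm(Q[2]-Q[1]).round(3),"yaw",y.round(3),"tgt",yt.round(3),"cw",((y-yt)%(2*np.pi)).round(3))
print("discs",onplane([(341.5,144.5)],c1,.014).round(3),onplane([(218.7,151)],c2,.014).round(3))
E
```

```text
L [[0.616, 0.371], [0.538, 0.286], [0.559, 0.269], [0.634, 0.351]] ctr [0.5868 0.3188] len 0.115 0.027 yaw 2.401 tgt -1.421 cw 3.821
R [[0.642, -0.267], [0.591, -0.37], [0.567, -0.359], [0.618, -0.256]] ctr [ 0.6046 -0.3129] len 0.114 0.027 yaw -0.459 tgt 1.482 cw 4.343
discs [[ 0.606 -0.312  0.014]] [[0.596 0.309 0.014]]
```

Emit:
send_rows([
  [[0,0,0,-0.161,-0.0925,0,1],[0,0,0,-0.161,-0.0925,0,1],[0,0,0,-0.161,-0.0925,0,1],[0,0,0,-0.161,-0.0925,0,1],[0,0,-0.082,0,0,0.035,1],[0,0,-0.082,0,0,0.035,1],[0,0,-0.082,0,0,0.035,1],[0,0,-0.082,0,0,0.035,1],[0,0,-0.082,0,0,0.035,1],[0,0,-0.082,0,0,0.035,1],[0,0,-0.082,0,0,0.035,1],[0,0,-0.082,0,0,0.035,1],[0,0,-0.082,0,0,0.035,1],[0,0,-0.082,0,0,0.035,1],[0,0,-0.082,0,0,0.035,1],[0,0,-0.082,0,0,0.035,1],[0,0,-0.082,0,0,0.035,1],[0,0,-0.082,0,0,0.035,1],[0,0,-0.082,0,0,0.035,1],[0,0,-0.082,0,0,0.035,1]],
])

```text
clock: 5.02
position: [0.4513, 0.2711, 0.289]
ee_rot: [0.553, 0.833, -0.0, 0.001]
ft_force: [-0.3, 0.3, -0.6]
grip_width: 1.0
grasp_force: 0.0
```

Emit:
send_rows([
  [[0,0,-0.082,0,0,0.035,1],[0,0,-0.082,0,0,0.035,1],[0,0,-0.082,0,0,0.035,1],[0,0,-0.082,0,0,0.035,1],[0,0,-0.082,0,0,0.035,1],[0,0,-0.082,0,0,0.035,1],[0,0,-0.082,0,0,0.035,1],[0,0,-0.082,0,0,0.035,1],[0,0,-0.082,0,0,0.035,1],[0,0,-0.082,0,0,0.035,1],[0,0,-0.082,0,0,0.035,1],[0,0,-0.082,0,0,0.035,1],[0,0,-0.082,0,0,0.035,1],[0,0,-0.082,0,0,0.035,1],[0,0,0,0,0,0,1],[0,0,0,0,0,0,1],[0,0,0,0,0,0,1]],
])

```text
clock: 6.43
position: [0.4509, 0.2723, 0.1916]
ee_rot: [-0.268, 0.963, -0.0, 0.0]
ft_force: [0.0, -0.3, -0.3]
grip_width: 1.001
grasp_force: 0.0
```

```bash
cat >> h.py <<'E'
def yaw(): 
    m=pose(); return np.arctan2(m[1,0],m[0,0])
def to(x,y,z,ya):
    """print shift in tool units and turn in units to reach world pose"""
    T=pose(); d=T[:3,:3].T@(np.array([x,y,z])-T[:3,3])/.2
    dy=(ya-yaw()+np.pi)%(2*np.pi)-np.pi
    # shift after the turn too
    a=R.from_euler("z",ya).as_matrix()@np.diag([1,-1,-1]); d2=a.T@(np.array([x,y,z])-T[:3,3])/.2
    print("at",T[:3,3].round(4),"yaw",round(yaw(),3),"turn",round(-dy/1.5,3),"shift now",d.round(3),"shift after turn",d2.round(3))
def casts(im,cal,zs=.026):
    hsv=cv2.cvtColor(im,cv2.COLOR_RGB2HSV)
    m=((hsv[...,2]>110)&(hsv[...,1]>14)&(hsv[...,1]<90)).astype(np.uint8)
    m=cv2.morphologyEx(m,cv2.MORPH_CLOSE,np.ones((5,5)))
    for cn in cv2.findContours(m,0,1)[0]:
        if cv2.contourArea(cn)<400: continue
        px=cn[:,0].astype(float); P=onplane(px,cal,zs)[:,:2]
        (cx,cy),(w,h),_=cv2.minAreaRect(P.astype(np.float32))
        if not (.07<max(w,h)<.13): continue
        f=np.zeros(m.shape,np.uint8);cv2.drawContours(f,[cn],-1,1,-1);ys,xs=np.nonzero(f)
        Q=onplane(np.c_[xs,ys],cal,zs)[:,:2];ce=Q.mean(0)
        u=np.linalg.svd(Q-ce,full_matrices=False)[2][0]; s=(P-ce)@u
        if s.max()<-s.min(): u=-u;s=-s
        print("cast px",px.mean(0).round(),"centroid",ce.round(4),"len",(s.max()-s.min()).round(3),"w",min(w,h).__round__(3),"yaw",np.arctan2(u[1],u[0]).round(3),"tail+42",(ce+u*(s.min()+.042)).round(4),"lug-54",(ce+u*(s.max()-.054)).round(4))
E
python3 - <<'E'
from h import *
im,c=shot("wrist","w3"); casts(im,c); casts(im,c,.013)
print(pose()[:3,3],yaw(),get_obs()["joint_pos"].round(2))
E
```

```text
cast px [252. 335.] centroid [0.6457 0.3455] len 0.08 w 0.037 yaw -2.486 tail+42 [0.6367 0.3386] lug-54 [0.6495 0.3484]
cast px [283. 183.] centroid [0.4467 0.2694] len 0.095 w 0.072 yaw 0.7 tail+42 [0.446  0.2688] lug-54 [0.4449 0.2679]
cast px [252. 335.] centroid [0.6562 0.35  ] len 0.083 w 0.039 yaw -2.486 tail+42 [0.6482 0.3439] lug-54 [0.6584 0.3517]
cast px [283. 183.] centroid [0.4491 0.2708] len 0.098 w 0.074 yaw 0.7 tail+42 [0.4472 0.2692] lug-54 [0.449  0.2707]
[0.45084738 0.27261387 0.19166084] -2.5976686572030143 [ 0.28  0.28 -1.05  1.71  0.25  1.29  1.29]
```

View pics/w3.png

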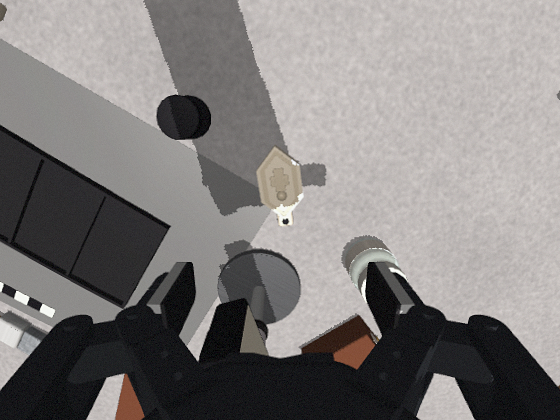

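The view shows cast A in shadow, tail tip at (275,147) and lug end at (286,225). The loupe is at (183,117), the jar at (370,258) and the lamp L stand at (259,288).

```bash
python3 - <<'E'
from h import *
c=optics.get_calibration("wrist");im=cv2.imread("pics/w3.png")
cal=(np.array(c["intrinsics"]),np.array(c["distortion"]),pose()@c["T_tool_cam"])
g=cv2.resize(im[130:240,220:360],None,fx=4,fy=4)
t=onplane([(275,147)],cal,.026)[0];l=onplane([(286,225)],cal,.018)[0]
hsv=cv2.cvtColor(im,cv2.COLOR_BGR2HSV);m=((hsv[...,1]>35)&(hsv[...,2]>80)).astype(np.uint8);m[:140]=0;m[235:]=0;m[:,:240]=0;m[:,:]*=1;m[:,320:]=0
m=cv2.morphologyEx(m,cv2.MORPH_OPEN,np.ones((3,3)))
n=max(cv2.findContours(m,0,1)[0],key=cv2.contourArea);print("contour",cv2.minAreaRect(n),cv2.approxPolyDP(n,4,True)[:,0].tolist())
u=(l-t)[:2];L=np.linalg.norm(u);u/=L;print(t,l,L,"yaw",np.arctan2(u[1],u[0]),"ctr",t[:2]+u*.042,l[:2]-u*.054)
b=np.load("w2.npz");c2=(b["K"],b["D"],b["W"])
print("height lug",tri((229.5,209),c2,(286,225),cal))
# sides edges left (258,165)-(259,200) right (301,165)-(300,197)
print(onplane([(258,168),(301,172),(300,195),(260,200)],cal,.026).round(4))
E
```

```text
contour ((278.8846740722656, 177.07693481445312), (60.65298080444336, 42.66794967651367), 82.87498474121094) [[277, 147], [257, 169], [260, 197], [270, 208], [293, 204], [301, 192], [299, 166]]
[0.41551576 0.24499042 0.026     ] [0.48797372 0.30343199 0.018     ] 0.09308906305338081 yaw 0.6787271826660468 ctr [0.4482074  0.27135814] [0.44594161 0.26953064]
height lug [0.48683684 0.29819378 0.02157864]
[[0.4446 0.2407 0.026 ]
 [0.424  0.2834 0.026 ]
 [0.4467 0.2964 0.026 ]
 [0.475  0.2608 0.026 ]]
```

Emit:
send_rows([
  [[0,0,-0.083,0.022,0.005,0.05,1],[0,0,0,0,0,0.16,1],[0,0,0,0,0,0.16,1],[0,0,0,0,0,0.16,1],[0,0,0,0,0,0.16,1],[0,0,0,0,0,0.148,1],[0,0,0,0,0,0,1],[0,0,0,0,0,0,1],[0,0,0,0,0,0,0.3],[0,0,0,0,0,0,0.3],[0,0,0,0,0,0,0.3],[0,0,0,0,0,0,0.3],[0,0,0,0,0,0,0.3],[0,0,0,0,0,0,0.3],[0,0,0,0,0,0,0.3],[0,0,0,0,0,0,0.3]],
], squeeze=60)

```text
clock: 7.82
position: [0.446, 0.2717, 0.0235]
ee_rot: [-0.33, 0.944, -0.0, 0.0]
ft_force: [-0.4, 0.2, 0.3]
grip_width: 0.299
grasp_force: 0.0
```

```bash
python3 - <<'E'
from h import *
im,c=shot("wrist","w4")
E
```

```text
(no output)
```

View pics/w4.png

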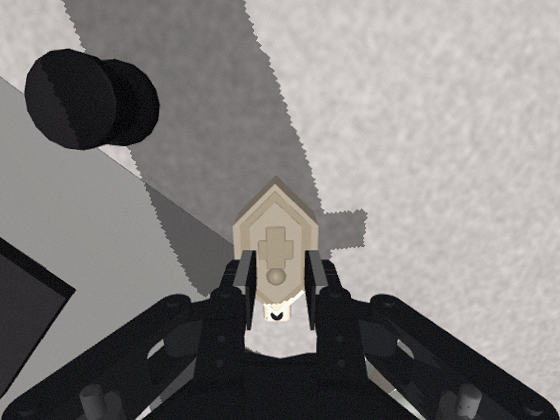

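```bash
python3 - <<'E'
from h import *
c=optics.get_calibration("wrist");T=pose();W=T@c["T_tool_cam"]
cal=(np.array(c["intrinsics"]),np.array(c["distortion"]),W)
for z in(.0,.015,-.02): print("tool pt z",z,project((T@[0,0,z,1])[:3],cal))
t=onplane([(277,178)],cal,.026)[0];l=onplane([(278,320)],cal,.018)[0];print(t,l,np.linalg.norm(l-t),T[:3,3])
u=(l-t)[:2];u/=np.linalg.norm(u);print(t[:2]+u*.042,l[:2]-u*.054,np.arctan2(u[1],u[0]))
print(get_obs()["grip_width"],get_obs()["grasp_force"])
E
```

```text
tool pt z 0.0 [[279.71557374 252.83009738]]
tool pt z 0.015 [[279.7456445  242.39339157]]
tool pt z -0.02 [[279.66693801 269.7305235 ]]
[0.41179461 0.24262754 0.026     ] [0.48680528 0.30280542 0.018     ] 0.09649858938468034 [0.44594582 0.27168735 0.02347946]
[0.44455499 0.2689098 ] [0.44468479 0.26901394] 0.6761160594777558
0.2997115046042602 0.0
```

```bash
python3 - <<'E'
from h import *
c=optics.get_calibration("wrist")
cal=(np.array(c["intrinsics"]),np.array(c["distortion"]),np.array(c["T_tool_cam"]))
for y in(.0425,.0127):
  for x in(.011,-.011):
    for z in(-.04,-.02,0,.017): print(y,x,z,project([x,y,z],cal).round().tolist())
s,cs=shot("scene"); T=pose(); p=project(T[:3,3],cs)[0].astype(int);print(p)
cv2.imwrite("pics/s2.png",cv2.resize(s[p[1]-50:p[1]+40,p[0]-60:p[0]+60,::-1],None,fx=6,fy=6,interpolation=cv2.INTER_CUBIC))
E
```

```text
0.0425 0.011 -0.04 [[375.0, 270.0]]
0.0425 0.011 -0.02 [[363.0, 250.0]]
0.0425 0.011 0 [[354.0, 235.0]]
0.0425 0.011 0.017 [[347.0, 225.0]]
0.0425 -0.011 -0.04 [[370.0, 311.0]]
0.0425 -0.011 -0.02 [[359.0, 288.0]]
0.0425 -0.011 0 [[351.0, 269.0]]
0.0425 -0.011 0.017 [[345.0, 257.0]]
0.0127 0.011 -0.04 [[308.0, 270.0]]
0.0127 0.011 -0.02 [[305.0, 250.0]]
0.0127 0.011 0 [[302.0, 235.0]]
0.0127 0.011 0.017 [[300.0, 225.0]]
0.0127 -0.011 -0.04 [[307.0, 312.0]]
0.0127 -0.011 -0.02 [[304.0, 288.0]]
0.0127 -0.011 0 [[301.0, 270.0]]
0.0127 -0.011 0.017 [[299.0, 257.0]]
[364 300]
```

View pics/s2.png

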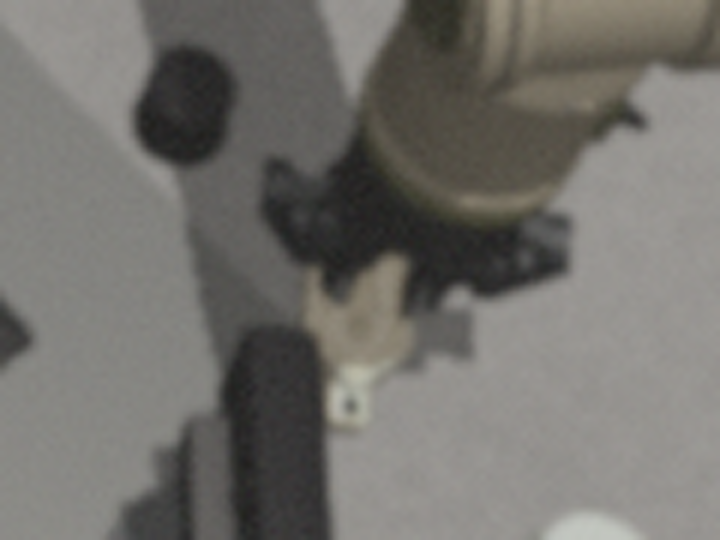

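The wrist picture shows the pads at (257,250) and (306,250) covering the cast's top face. So the tips really stand above the cast, not beside it. I open, feel downwards in small steps and watch the force.

Emit:
send_rows([
  [[0,0,0,0,0,0,1],[0,0,0,0,0,0,1],[0,0,0,0,0,0,1],[0,0,0,0,0,0,1],[0,0,0,0,0,0,1],[0,0,0,0,0,0.025,1],[0,0,0,0,0,0.025,1],[0,0,0,0,0,0,1],[0,0,0,0,0,0,1]],
])

```text
clock: 8.67
position: [0.4456, 0.2715, 0.013]
ee_rot: [-0.33, 0.944, -0.0, -0.0]
ft_force: [0.0, -0.3, -0.4]
grip_width: 1.001
grasp_force: 0.0
```

Emit:
send_rows([
  [[0,0,0,0,0,0,0.3],[0,0,0,0,0,0,0.3],[0,0,0,0,0,0,0.3],[0,0,0,0,0,0,0.3],[0,0,0,0,0,0,0.3],[0,0,0,0,0,0,0.3],[0,0,0,0,0,0,0.3]],
])

```text
clock: 9.25
position: [0.446, 0.2717, 0.0135]
ee_rot: [-0.33, 0.944, -0.0, 0.0]
ft_force: [-0.6, 0.6, -0.5]
grip_width: 0.298
grasp_force: 0.0
```

```bash
python3 - <<'E'
from h import *
im,c=shot("wrist","w5"); o=get_obs(); print(o["ft_force"],o["grip_width"],o["grasp_force"])
E
```

```text
[-0.56061743  0.30228116  0.3493147 ] 0.30022598619126195 0.0
```

View pics/w5.png

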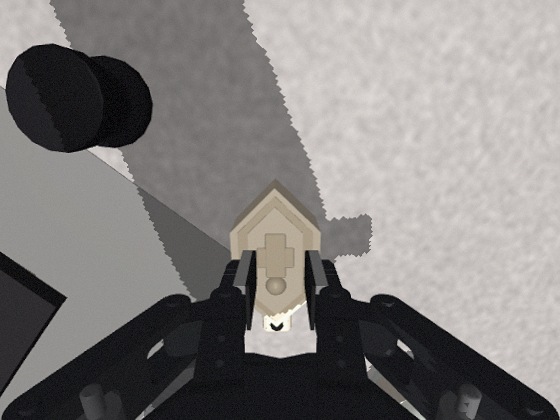

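The pads still cover the cast top with no contact at TCP z 0.013, so the real tips stand about 20 mm behind the TCP in z. I keep feeling downwards with the fingers open.

Emit:
send_rows([
  [[0,0,0,0,0,0,1],[0,0,0,0,0,0,1],[0,0,0,0,0,0,1],[0,0,0,0,0,0,1],[0,0,0,0,0,0,1],[0,0,0,0,0,0.02,1],[0,0,0,0,0,0.02,1],[0,0,0,0,0,0.02,1],[0,0,0,0,0,0.02,1],[0,0,0,0,0,0,1]],
])

```text
clock: 10.13
position: [0.4455, 0.2714, -0.0035]
ee_rot: [-0.33, 0.944, -0.0, -0.001]
ft_force: [0.5, -0.4, -0.1]
grip_width: 1.0
grasp_force: 0.0
```

Emit:
send_rows([
  [[0,0,0,0,0,0,0.3],[0,0,0,0,0,0,0.3],[0,0,0,0,0,0,0.3],[0,0,0,0,0,0,0.3],[0,0,0,0,0,0,0.3],[0,0,0,0,0,0,0.3],[0,0,0,0,0,0,0.3]],
])

```text
clock: 10.72
position: [0.4464, 0.2719, -0.0019]
ee_rot: [-0.33, 0.944, -0.0, 0.0]
ft_force: [-1.2, -0.5, 4.8]
grip_width: 0.545
grasp_force: 62.2
```

Emit:
send_rows([
  [[0,0,0,0,0,-0.05,0.3],[0,0,0,0,0,-0.1,0.3],[0,0,0,0,0,-0.15,0.3],[0,0,0,0,0,-0.15,0.3],[0,0,0,0,0,-0.15,0.3],[0,0,0,0,0,0,0.3]],
])

```text
clock: 11.22
position: [0.448, 0.2739, 0.1233]
ee_rot: [-0.331, 0.944, 0.0, 0.004]
ft_force: [0.5, 0.6, -1.5]
grip_width: 0.541
grasp_force: 61.9
```

Emit:
send_rows([
  [[0,0,0,0.105,-0.1335,0,0.3],[0,0,0,0.105,-0.1335,0,0.3],[0,0,0,0.105,-0.1335,0,0.3],[0,0,0,0.105,-0.1335,0,0.3],[0,0,0.078,0,0,0,0.3],[0,0,0.078,0,0,0,0.3],[0,0,0.078,0,0,0,0.3],[0,0,0.078,0,0,0,0.3],[0,0,0.078,0,0,0,0.3],[0,0,0.078,0,0,0,0.3],[0,0,0,-0.19,0.006,0,0.3],[0,0,0,-0.19,0.006,0,0.3],[0,0,0,-0.19,0.006,0,0.3],[0,0,0,-0.19,0.006,0,0.3],[0,0,0,-0.19,0.006,0,0.3],[0,0,0,0,0,0,0.3],[0,0,0,0,0,0,0.3]],
])

```text
clock: 12.63
position: [0.6376, 0.1365, 0.1162]
ee_rot: [0.015, 1.0, 0.001, -0.001]
ft_force: [-0.8, 0.6, -1.8]
grip_width: 0.543
grasp_force: 62.2
```

```bash
python3 - <<'E'
from h import *
to(.635,.136,.003,np.pi-.033); o=get_obs(); print(o["grip_width"],o["grasp_force"])
im,c=shot("wrist","w6")
E
```

```text
at [0.6376 0.1365 0.1162] yaw 3.112 turn 0.002 shift now [ 0.012 -0.004  0.566] shift after turn [ 0.013 -0.003  0.566]
0.5430727366801125 62.22361922264099
```

View pics/w6.png

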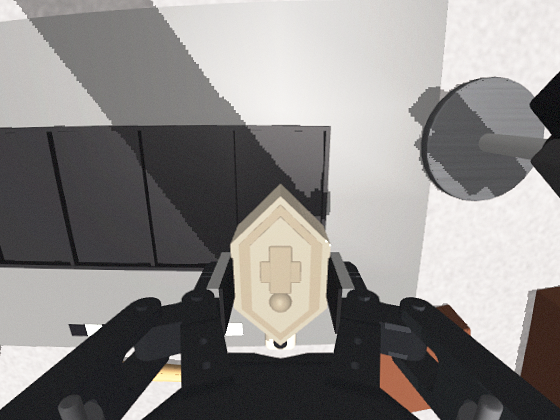

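The cast hangs upright between the pads, centred at (280,270), with its lug to the back. Now I lower and release it.

Emit:
send_rows([
  [[0,0,0,0.012,-0.003,0.16,0.3],[0,0,0,0,0,0.16,0.3],[0,0,0,0,0,0.13,0.3],[0,0,0,0,0,0.06,0.3],[0,0,0,0,0,0.03,0.3],[0,0,0,0,0,0.02,0.3],[0,0,0,0,0,0,0.3],[0,0,0,0,0,0,0.3]],
])

```text
clock: 13.35
position: [0.6353, 0.1362, 0.0071]
ee_rot: [0.014, 1.0, 0.0, 0.001]
ft_force: [0.7, 0.6, -1.8]
grip_width: 0.543
grasp_force: 62.2
```

Emit:
send_rows([
  [[0,0,0,0,0,0,0.75],[0,0,0,0,0,0,0.75],[0,0,0,0,0,0,0.75],[0,0,0,0,0,0,0.75],[0,0,0,0,0,-0.08,0.75],[0,0,0,0,0,-0.15,0.75],[0,0,0,0,0,-0.2,0.75],[0,0,0,0,0,-0.2,0.75],[0,0,0,0,0,-0.2,0.75],[0,0,0,0,0,-0.2,0.75],[0,0,0,0,0,-0.2,0.75],[0,0,0,0,0,-0.2,0.75],[0,0,0,0,0,0,1],[0,0,0,0,0,0,1],[0,0,0,0,0,0,1]],
])

```text
clock: 14.6
position: [0.6343, 0.136, 0.2922]
ee_rot: [0.014, 1.0, -0.0, 0.0]
ft_force: [-0.4, 0.8, -0.9]
grip_width: 0.998
grasp_force: 0.0
```

```bash
cat >> h.py <<'E'
def wcal():
    c=optics.get_calibration("wrist"); return (np.array(c["intrinsics"]),np.array(c["distortion"]),pose()@c["T_tool_cam"])
def intray(im,cal,zs=.03):
    """bright blobs inside the tray, in the tray frame"""
    yt=-.033; A=np.array([[np.cos(yt),-np.sin(yt)],[np.sin(yt),np.cos(yt)]])
    hsv=cv2.cvtColor(im,cv2.COLOR_RGB2HSV); m=((hsv[...,2]>85)).astype(np.uint8)
    m=cv2.morphologyEx(m,cv2.MORPH_CLOSE,np.ones((3,3)))
    ys,xs=np.nonzero(m); P=(onplane(np.c_[xs,ys],cal,zs)[:,:2]-[.6335,.010])@A
    for y in(-.126,-.042,.042,.126):
        k=(abs(P[:,1]-y)<.036)&(abs(P[:,0])<.056+.006); Q=P[k]
        if len(Q)<80: print(y,"empty",len(Q)); continue
        ce=Q.mean(0);u=np.linalg.svd(Q-ce,full_matrices=False)[2][0];u=u*np.sign(u[0]);s=(Q-ce)@u
        print(y,"n",len(Q),"centroid",ce.round(4),"ext",s.min().round(3),s.max().round(3),"yaw",np.arctan2(u[1],u[0]).round(3),"w",np.ptp((Q-ce)@[-u[1],u[0]]).round(3))
E
python3 - <<'E'
from h import *
im,c=shot("wrist","w7"); intray(im,c)
print(pose()[:3,3],yaw(),get_obs()["ft_force"])
# lamp L dark bar from here
g=cv2.cvtColor(im,cv2.COLOR_RGB2GRAY)
print(project([[.587,.319,.19],[.616,.371,.19],[.538,.286,.19],[.559,.269,.19]],c).round())
E
```

```text
-0.126 n 260 centroid [-0.0027 -0.1597] ext -0.059 0.064 yaw -0.001 w 0.005
-0.042 empty 4
0.042 empty 2
0.126 n 2646 centroid [-0.0153  0.1313] ext -0.048 0.065 yaw -0.065 w 0.069
[0.63411874 0.1357346  0.29122269] 3.113135919578935 [ 0.00746936 -0.27019051 -0.59882008]
[[485. 147.]
 [533. 178.]
 [456.  88.]
 [434. 114.]]
```

Emit:
send_rows([
  [[0,0,-0.0816,0,0,-0.03,1],[0,0,-0.0816,0,0,-0.03,1],[0,0,-0.0816,0,0,-0.03,1],[0,0,-0.0816,0,0,-0.03,1],[0,0,-0.0816,0,0,-0.03,1],[0,0,-0.0816,0,0,-0.03,1],[0,0,-0.0816,0,0,-0.03,1],[0,0,0,-0.103,0.158,0,1],[0,0,0,-0.103,0.158,0,1],[0,0,0,-0.103,0.158,0,1],[0,0,0,-0.103,0.158,0,1],[0,0,0,-0.103,0.158,0,1],[0,0,0,0,0,0,1],[0,0,0,0,0,0,1],[0,0,0,0,0,0,1]],
])

```text
clock: 15.9
position: [0.5878, 0.3183, 0.3324]
ee_rot: [-0.402, 0.915, -0.0, -0.001]
ft_force: [0.1, -0.1, -0.4]
grip_width: 1.003
grasp_force: 0.0
```

```bash
python3 - <<'E'
from h import *
print(pose()[:3,3],yaw())
im,c=shot("wrist","w8"); np.savez("w8.npz",im=im,W=c[2])
g=cv2.cvtColor(im,cv2.COLOR_RGB2GRAY)
print(project([[.587,.319,.19],[.616,.371,.19],[.538,.286,.19],[.559,.269,.19],[.634,.351,.19],[.59,.315,.014]],c).round().tolist())
for th in(30,45,60):
  m=(g<th).astype(np.uint8);m[255:]=0
  for cn in cv2.findContours(m,0,2)[0]:
    if cv2.contourArea(cn)>600: print(th,cv2.contourArea(cn),cv2.boundingRect(cn),np.round(cv2.boxPoints(cv2.minAreaRect(cn))).tolist(),cv2.approxPolyDP(cn,3,True)[:,0].tolist()[:14])
cv2.imwrite("pics/w8c.png",np.hstack([cv2.resize(im[100:260,170:400,::-1],None,fx=3,fy=3)]))
E
```

```text
[0.58776191 0.31826018 0.33242531] -2.3131469530005884
[[281.0, 193.0], [293.0, 244.0], [295.0, 136.0], [268.0, 138.0], [269.0, 242.0], [278.0, 166.0]]
30 2136.0 (267, 132, 30, 90) [[267.0, 132.0], [296.0, 132.0], [296.0, 221.0], [267.0, 221.0]] [[290, 132], [272, 133], [268, 140], [270, 221], [270, 214], [277, 210], [295, 215], [296, 138]]
45 2991.0 (255, 132, 43, 113) [[255.0, 132.0], [297.0, 132.0], [297.0, 244.0], [255.0, 244.0]] [[273, 132], [268, 139], [268, 151], [255, 155], [266, 155], [269, 161], [271, 242], [294, 244], [296, 136]]
45 702.5 (538, 72, 22, 71) [[538.0, 72.0], [559.0, 72.0], [559.0, 142.0], [538.0, 142.0]] [[558, 72], [538, 85], [559, 142]]
45 665.5 (259, 0, 33, 28) [[259.0, 0.0], [291.0, 0.0], [291.0, 27.0], [259.0, 27.0]] [[259, 0], [261, 17], [270, 26], [281, 26], [289, 18], [290, 1], [286, 10], [286, 0]]
45 1097.0 (24, 0, 164, 149) [[23.0, 1.0], [89.0, -60.0], [229.0, 90.0], [163.0, 151.0]] [[24, 0], [166, 148], [131, 110], [187, 50], [129, 110], [92, 69], [148, 3], [88, 67], [71, 47], [73, 44], [62, 36], [64, 33], [55, 28], [59, 18]]
60 3693.0 (253, 132, 45, 113) [[252.0, 244.0], [253.0, 132.0], [297.0, 132.0], [296.0, 244.0]] [[272, 132], [268, 151], [254, 156], [256, 204], [269, 203], [272, 244], [294, 244], [297, 139], [291, 132]]
60 718.5 (538, 71, 22, 73) [[538.0, 71.0], [559.0, 71.0], [559.0, 143.0], [538.0, 143.0]] [[559, 71], [538, 85], [559, 143]]
60 696.5 (259, 0, 33, 28) [[259.0, 0.0], [291.0, 0.0], [291.0, 27.0], [259.0, 27.0]] [[259, 0], [261, 17], [268, 25], [278, 27], [287, 21], [290, 0], [288, 7], [287, 0]]
60 9832.0 (23, 0, 206, 153) [[23.0, 0.0], [90.0, -63.0], [233.0, 90.0], [166.0, 153.0]] [[23, 0], [166, 152], [228, 93], [221, 84], [221, 99], [178, 140], [182, 132], [176, 142], [171, 141], [171, 136], [166, 137], [171, 134], [168, 130], [173, 130]]
```

```bash
python3 - <<'E'
from h import *
b=np.load("w2.npz");c2=(b["K"],b["D"],b["W"]);d=np.load("w8.npz");c8=(b["K"],b["D"],d["W"])
p2=[(141,151),(213,210.5),(225,195),(155,135.8)];p8=[(294,244),(296.5,133),(268,133),(271,244)]
Q=[tri(p2[i],c2,p8[i],c8) for i in range(4)];print(np.round(Q,4),np.mean(Q,0).round(4))
for z in(.18,.19):
    P=onplane(p8,c8,z)[:,:2];e=P[1]-P[0]+P[2]-P[3];print(z,P.mean(0).round(4),np.linalg.norm(P[1]-P[0]).round(4),np.linalg.norm(P[1]-P[2]).round(4),"width dir yaw",np.arctan2(e[1],e[0]))
    to(*P.mean(0),.17,np.arctan2(e[1],e[0]))
E
```

```text
[[0.6158 0.3717 0.1883]
 [0.5352 0.2862 0.1824]
 [0.5567 0.2676 0.1851]
 [0.6344 0.3535 0.1874]] [0.5855 0.3197 0.1858]
0.18 [0.5865 0.3209] 0.1227 0.029 width dir yaw -2.3085150226719677
at [0.5883 0.3174 0.3327] yaw -2.315 turn -0.004 shift now [-0.008  0.019  0.813] shift after turn [-0.007  0.018  0.813]
0.19 [0.5849 0.319 ] 0.1187 0.0281 width dir yaw -2.3085150226719677
at [0.5883 0.3174 0.3327] yaw -2.315 turn -0.004 shift now [0.005 0.018 0.813] shift after turn [0.006 0.018 0.813]
```

Emit:
send_rows([
  [[0,0,-0.004,0,0.018,0.1,1],[0,0,0,0,0,0.17,1],[0,0,0,0,0,0.17,1],[0,0,0,0,0,0.17,1],[0,0,0,0,0,0.16,1],[0,0,0,0,0,0.1,1],[0,0,0,0,0,0.043,1],[0,0,0,0,0,0,1],[0,0,0,0,0,0,0.1],[0,0,0,0,0,0,0.1],[0,0,0,0,0,0,0.1],[0,0,0,0,0,0,0.1],[0,0,0,0,0,0,0.1],[0,0,0,0,0,0,0.1],[0,0,0,0,0,0,0.1],[0,0,0,0,0,0,0.1],[0,0,0,0,0,0,0.1]],
], squeeze=60)

```text
clock: 17.37
position: [0.5861, 0.3209, 0.1523]
ee_rot: [-0.405, 0.914, -0.0, 0.001]
ft_force: [0.9, -2.6, 5.9]
grip_width: 0.338
grasp_force: 60.3
```

Emit:
send_rows([
  [[0,0,0.04,0,0,0,0.1],[0,0,0.0822,0,0,0,0.1],[0,0,0.0822,0,0,0,0.1],[0,0,0.0822,0,0,0,0.1],[0,0,0.0822,0,0,0,0.1],[0,0,0.0822,0,0,0,0.1],[0,0,0.0822,0,0,0,0.1],[0,0,0.0822,0,0,0,0.1],[0,0,0,0,0,0,0.1],[0,0,0,0,0,0,0.1]],
])

```text
clock: 18.2
position: [0.5861, 0.321, 0.152]
ee_rot: [0.043, 0.999, 0.0, 0.001]
ft_force: [2.3, -1.4, 6.9]
grip_width: 0.339
grasp_force: 60.5
```

```bash
python3 - <<'E'
from h import *
o=get_obs();print(yaw(),o["position"],o["ft_force"],o["torque"],o["joint_pos"].round(2))
E
```

```text
3.05569695534353 [0.58605847 0.32101706 0.15204117] [ 2.25943682 -1.36851785  6.88907059] [-0.35702259 -0.34065296 -0.08764705] [-0.02  0.59 -0.81  1.39  0.43  1.34  0.65]
```

Emit:
send_rows([
  [[0,0,0.0822,0,0,0,0.1],[0,0,0.0822,0,0,0,0.1],[0,0,0.0822,0,0,0,0.1],[0,0,0.0822,0,0,0,0.1],[0,0,0.0822,0,0,0.005,0.1],[0,0,0.0822,0,0,0,0.1],[0,0,0.0822,0,0,0,0.1],[0,0,0.0822,0,0,0,0.1],[0,0,0.0822,0,0,0,0.1],[0,0,0.0822,0,0,0,0.1],[0,0,0.0822,0,0,0,0.1],[0,0,0.0822,0,0,0,0.1],[0,0,0.0822,0,0,0,0.1],[0,0,0.0822,0,0,0,0.1],[0,0,0.0822,0,0,0,0.1],[0,0,0.0822,0,0,0,0.1],[0,0,0.0822,0,0,0,0.1],[0,0,0.0822,0,0,0,0.1],[0,0,0.0822,0,0,0,0.1],[0,0,0.0822,0,0,0,0.1]],
])

```text
clock: 19.87
position: [0.5865, 0.3212, 0.1514]
ee_rot: [0.957, 0.289, 0.002, 0.0]
ft_force: [3.6, -0.6, 6.8]
grip_width: 0.336
grasp_force: 60.6
```

Emit:
send_rows([
  [[0,0,0.08,0,0,0,0.1],[0,0,0.08,0,0,0,0.1],[0,0,0.08,0,0,0,0.1],[0,0,0.05,0,0,0,0.1],[0,0,0,0,0,0,0.1],[0,0,0,0,0,0,0.1]],
])

```text
clock: 20.37
position: [0.5865, 0.3211, 0.1512]
ee_rot: [0.997, 0.078, 0.002, -0.0]
ft_force: [4.1, -0.8, 6.6]
grip_width: 0.337
grasp_force: 60.6
```

```bash
python3 - <<'E'
from h import *
o=get_obs();print(yaw(),o["position"],o["ft_force"],o["torque"],o["joint_pos"].round(2))
E
```

```text
0.15546532897012447 [0.5865453  0.32105737 0.15124935] [ 4.0921713  -0.7810138   6.61138319] [-0.30321653 -0.64828923 -0.17373919] [-0.35  0.48 -0.3   1.41  0.15  1.27 -2.08]
```

Emit:
send_rows([
  [[0,0,0,0,0,0,1],[0,0,0,0,0,0,1],[0,0,0,0,0,0,1],[0,0,0,0,0,0,1],[0,0,0,0,0,0,1],[0,0,0,0,0,-0.15,1],[0,0,0,0,0,-0.2,1],[0,0,0,0,0,-0.2,1],[0,0,0,0,0,-0.2,1],[0,0,0,0,0,-0.15,1],[0,0,0,0,0,0,1],[0,0,0,0,0,0,1]],
])

```text
clock: 21.37
position: [0.5856, 0.3216, 0.332]
ee_rot: [0.997, 0.076, 0.002, -0.001]
ft_force: [-0.5, -0.1, -0.2]
grip_width: 0.993
grasp_force: 0.0
```

```bash
cat >> h.py <<'E'
def bar(im,cal,x0,x1,z=.187,th=60):
    g=cv2.cvtColor(im,cv2.COLOR_RGB2GRAY); m=(g<th).astype(np.uint8); m[258:]=0; m[:,:x0]=0; m[:,x1:]=0; m[:110]=0
    cn=max(cv2.findContours(m,0,2)[0],key=cv2.contourArea); print(cv2.boundingRect(cn),cv2.approxPolyDP(cn,3,True)[:,0].tolist())
    return cn
E
python3 - <<'E'
from h import *
im,c=shot("wrist","w9"); print(pose()[:3,3],yaw()); bar(im,c,240,320); bar(im,c,240,320,th=35)
intray(im,c)
E
```

```text
[0.58513238 0.32118493 0.32977538] 0.15214648567779007
(253, 131, 47, 113) [[270, 132], [267, 150], [254, 153], [267, 155], [263, 170], [266, 182], [263, 183], [264, 176], [253, 175], [254, 197], [263, 196], [267, 201], [270, 243], [292, 243], [294, 147], [299, 137], [290, 131]]
(255, 132, 41, 112) [[271, 132], [267, 151], [255, 153], [267, 154], [269, 241], [292, 243], [295, 136], [291, 132]]
-0.126 n 179 centroid [-0.034  -0.1561] ext -0.028 0.035 yaw 0.039 w 0.012
-0.042 empty 0
0.042 empty 0
0.126 n 1621 centroid [0.0026 0.1304] ext -0.047 0.049 yaw 0.048 w 0.059
```

Emit:
send_rows([
  [[0,0,0,-0.0903,0.175,0,1],[0,0,0,-0.0903,0.175,0,1],[0,0,0,-0.0903,0.175,0,1],[0,0,0,-0.0903,0.175,0,1],[0,0,0,-0.0903,0.175,0,1],[0,0,0,-0.0903,0.175,0,1],[0,0,0,-0.0903,0.175,0,1],[0,0,0,-0.0903,0.175,0,1],[0,0,0,-0.0903,0.175,0,1],[0,0,0,-0.0903,0.175,0,1],[0,0,0,-0.0903,0.175,0,1],[0,0,0,-0.0903,0.175,0,1]],
])

```text
clock: 22.42
position: [0.4326, -0.1285, 0.3283]
ee_rot: [0.997, 0.076, -0.001, -0.0]
ft_force: [1.1, -0.2, 1.0]
grip_width: 0.997
grasp_force: 0.0
```

Emit:
send_rows([
  [[0,0,-0.079,0,0,0.06,1],[0,0,-0.079,0,0,0.06,1],[0,0,-0.079,0,0,0.06,1],[0,0,-0.079,0,0,0.06,1],[0,0,-0.079,0,0,0.06,1],[0,0,-0.079,0,0,0.06,1],[0,0,-0.079,0,0,0.06,1],[0,0,-0.079,0,0,0.06,1],[0,0,-0.079,0,0,0.06,1],[0,0,-0.079,0,0,0.06,1],[0,0,0,0,0,0,1],[0,0,0,0,0,0,1],[0,0,0,0,0,0,1]],
])

```text
clock: 23.5
position: [0.4342, -0.1269, 0.2099]
ee_rot: [0.786, 0.618, -0.0, -0.0]
ft_force: [0.3, -0.6, 1.2]
grip_width: 1.006
grasp_force: 0.0
```

```bash
cat >> h.py <<'E'
def blob(im,cal,x0,x1,y0,y1):
    hsv=cv2.cvtColor(im,cv2.COLOR_RGB2HSV).astype(int); s=hsv[...,1]; v=hsv[...,2]
    m=((s>28)&(v>70)&(hsv[...,0]<40)|((s>12)&(v>190))).astype(np.uint8)
    k=np.zeros_like(m);k[y0:y1,x0:x1]=m[y0:y1,x0:x1]
    k=cv2.morphologyEx(k,cv2.MORPH_CLOSE,np.ones((5,5)));k=cv2.morphologyEx(k,cv2.MORPH_OPEN,np.ones((3,3)))
    cn=max(cv2.findContours(k,0,1)[0],key=cv2.contourArea); print("area",cv2.contourArea(cn),cv2.boundingRect(cn),cv2.approxPolyDP(cn,3,True)[:,0].tolist())
    P=onplane(cn[:,0],cal,.022)[:,:2]; r=cv2.minAreaRect((P*1000).astype(np.float32)); print("rect mm",np.round(r[0],1),np.round(r[1],1),round(r[2],1))
E
python3 - <<'E'
from h import *
im,c=shot("wrist","w10"); print(pose()[:3,3],yaw()); blob(im,c,200,360,110,255)
E
```

```text
[ 0.43442477 -0.12690929  0.21024996] 1.3331836041928036
area 1797.5 (264, 153, 44, 71) [[287, 153], [289, 172], [276, 175], [269, 170], [264, 181], [268, 207], [291, 223], [307, 204], [303, 171], [289, 160]]
rect mm [ 440.8 -137.5] [63.  66.3] 29.7
```

```bash
python3 - <<'E'
from h import *
c=wcal()
t=onplane([(290.5,223.5)],c,.026)[0];l=onplane([(287,152.5)],c,.009)[0];u=(l-t)[:2];L=np.linalg.norm(u);u/=L;ya=np.arctan2(u[1],u[0])
print(L,ya,t[:2]+u*.042,l[:2]-u*.054); ce=(t[:2]+u*.042+l[:2]-u*.054)/2
w=np.load("w1.npz");cw=(w["K"],w["D"],w["W"]);print("height lug/tail",tri((222,229),cw,(287,153),c),tri((269,233),cw,(290.5,223.5),c))
print(onplane([(265,185),(305.5,185)],c,.026).round(4))
to(ce[0],ce[1],-.004,ya)
E
```

```text
0.0843971177767547 1.3866011192375955 [ 0.44294151 -0.13665658] [ 0.44081638 -0.14806318]
height lug/tail [ 0.45103925 -0.09190433  0.03603769] [ 0.43547422 -0.18013996  0.01839564]
[[ 0.4169 -0.1238  0.026 ]
 [ 0.4633 -0.135   0.026 ]]
at [ 0.4344 -0.1269  0.2102] yaw 1.333 turn -0.036 shift now [-0.066  0.054  1.071] shift after turn [-0.069  0.051  1.071]
```

```bash
python3 - <<'E'
from h import *
im=cv2.imread("pics/w10.png");c=wcal()
hsv=cv2.cvtColor(im,cv2.COLOR_BGR2HSV)
for r in range(125,232,6):
    print(r," ".join(f"{hsv[r,x,1]:3d}/{hsv[r,x,2]:3d}" for x in range(252,322,5)))
E
```

```text
125   9/176  11/182  12/175   9/177  10/183  12/184  10/184  12/184  10/179  11/186   7/178  10/176   7/172   6/173
131  11/190  10/182   9/180  11/182  12/176  12/177   8/186  10/180   8/182  11/180   6/178   7/174   7/172   9/172
137  11/189  10/176   8/181   7/180  10/179  10/183  10/178   9/178  11/190  11/179   9/178   7/173   7/172   9/172
143  10/181   7/173  10/177  12/177  11/185  11/163  17/139  15/154   8/183  10/180   4/173   6/174   9/175   6/170
149   9/189   7/184  11/183   9/178   6/171   5/246  26/ 58  34/224  11/181  10/178  11/169   7/171  10/172   5/168
155  10/177   8/183  11/181  11/186   9/189   5/246   6/207   5/244  11/180  14/188  12/188   7/175   9/170   5/170
161  10/185   7/180  10/182  10/181   9/173   4/214   8/244   7/247  14/145  14/180  11/192   8/169   7/171   9/171
167  10/187   9/180   8/185  12/184  23/120  11/241   5/246  13/220   6/236  20/127  11/189  10/182   8/169   8/166
173  11/193   8/181  10/183  44/111  13/241   4/247   6/250  10/209  13/211  11/249   6/253  12/107   8/ 94  11/ 95
179  12/110  14/110   9/109  42/178  46/179  41/182  55/
[... 287 characters left out ...]
/ 95
197   7/110   9/110   7/113  39/171  47/172  39/185  51/170  48/170  46/167  39/182  53/165  35/159   9/109  13/ 97
203   7/111  16/115  11/112  29/140  52/173  42/183  40/165  48/170  45/171  38/181  51/165  34/166  13/118  11/ 95
209  13/117   9/110   7/106   9/108  39/183  53/170  40/183  46/179  41/181  53/167  39/169  12/110   7/110   8/ 94
215  11/111  11/115  11/113  11/111   5/113  15/120  47/173  41/180  49/166  38/173  14/113   9/109   7/109   8/ 99
221  11/112   9/113   7/112   9/115   9/113  13/117  14/109  40/171  41/169   7/109  12/110   9/115   5/107   5/112
227   9/113  13/114   9/114  15/117  11/111   9/114  16/110   9/108   9/112   9/112   7/109   9/115   5/105   9/114
```

```bash
sed -i 's/((s>12)&(v>190))/(v>203)/' h.py; python3 - <<'E'
from h import *
im=cv2.imread("pics/w10.png")[...,::-1].copy();c=wcal(); blob(im,c,200,360,110,255)
t=onplane([(290.3,223.5)],c,.026)[0];l=onplane([(283,143)],c,.012)[0];u=(l-t)[:2];L=np.linalg.norm(u);u/=L;ya=np.arctan2(u[1],u[0])
print(L,ya,t[:2]+u*.042,l[:2]-u*.054); ce=(t[:2]+u*.042+l[:2]-u*.054)/2
w=np.load("w1.npz");cw=(w["K"],w["D"],w["W"]);print("height lug/tail",tri((222,229),cw,(283,145),c),tri((269,233),cw,(290.3,223.5),c))
to(ce[0],ce[1],-.004,ya)
E
```

```text
area 2211.0 (264, 144, 44, 80) [[278, 144], [274, 146], [275, 162], [264, 178], [267, 203], [291, 223], [307, 204], [305, 176], [289, 160], [288, 146]]
rect mm [ 439.9 -130.3] [97.5 49.1] 83.4
0.09617063379800234 1.4281166504449256 [ 0.44098272 -0.13631512] [ 0.44100699 -0.13614622]
height lug/tail [ 0.44667541 -0.08622046  0.019825  ] [ 0.43526321 -0.18016819  0.01802099]
at [ 0.4344 -0.1269  0.2102] yaw 1.333 turn -0.063 shift now [-0.038  0.043  1.071] shift after turn [-0.041  0.039  1.071]
```

Emit:
send_rows([
  [[0,0,-0.063,0,0,0,1],[0,0,0,-0.041,0.039,0.1,1],[0,0,0,0,0,0.19,1],[0,0,0,0,0,0.19,1],[0,0,0,0,0,0.19,1],[0,0,0,0,0,0.19,1],[0,0,0,0,0,0.13,1],[0,0,0,0,0,0.081,1],[0,0,0,0,0,0,1],[0,0,0,0,0,0,0.3],[0,0,0,0,0,0,0.3],[0,0,0,0,0,0,0.3],[0,0,0,0,0,0,0.3],[0,0,0,0,0,0,0.3],[0,0,0,0,0,0,0.3],[0,0,0,0,0,0,0.3]],
], squeeze=60)

```text
clock: 24.88
position: [0.4423, -0.1364, -0.0024]
ee_rot: [0.755, 0.656, 0.001, 0.001]
ft_force: [-2.3, 1.0, 9.4]
grip_width: 0.546
grasp_force: 61.4
```

```bash
python3 - <<'E'
from h import *
o=get_obs();print(yaw(),o["position"],o["ft_force"],o["grip_width"],o["grasp_force"])
E
```

```text
1.4305781586911928 [ 0.44233636 -0.1364255  -0.00237432] [-2.30748373  1.04897876  9.43555358] 0.5457068266284474 61.38542890548706
```

Emit:
send_rows([
  [[0,0,0,0,0,-0.05,0.3],[0,0,0,0,0,-0.1,0.3],[0,0,0,0,0,-0.15,0.3],[0,0,0,0,0,-0.15,0.3],[0,0,0,0,0,-0.15,0.3],[0,0,0.0813,0,0,0,0.3],[0,0,0.0813,0,0,0,0.3],[0,0,0.0813,0,0,0,0.3],[0,0,0.0813,0,0,0,0.3],[0,0,0.0813,0,0,0,0.3],[0,0,0.0813,0,0,0,0.3],[0,0,0.0813,0,0,0,0.3],[0,0,0.0813,0,0,0,0.3],[0,0,0.0813,0,0,0,0.3],[0,0,0.0813,0,0,0,0.3],[0,0,0.0813,0,0,0,0.3],[0,0,0.0813,0,0,0,0.3]],
])

```text
clock: 26.3
position: [0.4411, -0.1362, 0.1171]
ee_rot: [1.0, -0.019, 0.001, 0.0]
ft_force: [-0.1, -0.1, -1.1]
grip_width: 0.539
grasp_force: 62.3
```

Emit:
send_rows([
  [[0,0,0,0.15,-0.092,0,0.3],[0,0,0,0.15,-0.092,0,0.3],[0,0,0,0.15,-0.092,0,0.3],[0,0,0,0.15,-0.092,0,0.3],[0,0,0,0.15,-0.092,0,0.3],[0,0,0,0.15,-0.092,0,0.3],[0,0,0,0,0,0,0.3],[0,0,0,0,0,0,0.3]],
])

```text
clock: 26.97
position: [0.6253, -0.0299, 0.1162]
ee_rot: [1.0, -0.015, 0.0, -0.0]
ft_force: [0.4, -0.9, -1.0]
grip_width: 0.541
grasp_force: 62.3
```

```bash
python3 - <<'E'
from h import *
to(.626,-.032,.004,-.033); o=get_obs(); print(o["grip_width"],o["grasp_force"])
im,c=shot("wrist","w11"); blob(im,c,200,360,150,345)
E
```

```text
at [ 0.6253 -0.0299  0.1162] yaw -0.03 turn 0.002 shift now [0.003 0.01  0.561] shift after turn [0.004 0.01  0.561]
0.5414063193482778 62.29542374610901
area 12831.0 (224, 164, 107, 181) [[294, 165], [264, 166], [261, 204], [239, 226], [231, 243], [234, 311], [253, 325], [256, 333], [224, 334], [226, 344], [284, 344], [327, 308], [330, 246], [323, 228], [298, 203], [298, 173]]
rect mm [565.3 -29.7] [100.7 195.6] 81.5
```

Emit:
send_rows([
  [[0,0,0,0.004,0.01,0.16,0.3],[0,0,0,0,0,0.16,0.3],[0,0,0,0,0,0.13,0.3],[0,0,0,0,0,0.06,0.3],[0,0,0,0,0,0.03,0.3],[0,0,0,0,0,0.025,0.3],[0,0,0,0,0,0,0.3],[0,0,0,0,0,0,0.3],[0,0,0,0,0,0,0.75],[0,0,0,0,0,0,0.75],[0,0,0,0,0,0,0.75],[0,0,0,0,0,0,0.75]],
])

```text
clock: 28.02
position: [0.6255, -0.0336, 0.0033]
ee_rot: [1.0, -0.016, 0.0, 0.0]
ft_force: [0.2, -0.2, 0.2]
grip_width: 0.752
grasp_force: 0.0
```

Emit:
send_rows([
  [[0,0,0,0,0,-0.08,0.75],[0,0,0,0,0,-0.15,0.75],[0,0,0,0,0,-0.2,0.75],[0,0,0,0,0,-0.2,0.75],[0,0,0,0,0,-0.2,0.75],[0,0,0,0,0,-0.2,0.75],[0,0,0,-0.1085,0.16,0,1],[0,0,0,-0.1085,0.16,0,1],[0,0,0,-0.1085,0.16,0,1],[0,0,0,-0.1085,0.16,0,1],[0,0,0,-0.1085,0.16,0,1],[0,0,0,-0.1085,0.16,0,1],[0,0,0,-0.1085,0.16,0,1],[0,0,0,-0.1085,0.16,0,1],[0,0,-0.0805,0,0,0,1],[0,0,-0.0805,0,0,0,1],[0,0,-0.0805,0,0,0,1],[0,0,-0.0805,0,0,0,1],[0,0,0,0,0,0,1],[0,0,0,0,0,0,1]],
])

```text
clock: 29.68
position: [0.4433, -0.2839, 0.2089]
ee_rot: [0.975, 0.222, 0.0, 0.0]
ft_force: [0.1, 0.3, 0.2]
grip_width: 0.998
grasp_force: 0.0
```

```bash
python3 - <<'E'
from h import *
im,c=shot("wrist","w12"); print(pose()[:3,3],yaw()); blob(im,c,200,360,100,258)
t,ct=shot("top","top2"); intray(t,ct)
E
```

```text
[ 0.44331739 -0.28388725  0.20883924] 0.44611814314934384
area 2215.0 (259, 139, 43, 81) [[278, 139], [271, 141], [270, 161], [259, 172], [261, 203], [283, 219], [301, 200], [300, 172], [286, 156], [285, 141]]
rect mm [ 446.2 -281.8] [96.4 49. ] 29.0
-0.126 empty 0
-0.042 n 309 centroid [-0.0041 -0.0414] ext -0.046 0.049 yaw 0.01 w 0.054
0.042 empty 0
0.126 n 281 centroid [0.0149 0.1143] ext -0.046 0.046 yaw 0.013 w 0.046
```

```bash
cat >> h.py <<'E'
def ctr(tail,lug,c,z=0.):
    t=onplane([tail],c,.026+z)[0];l=onplane([lug],c,.012+z)[0];u=(l-t)[:2];L=np.linalg.norm(u);u/=L;ya=np.arctan2(u[1],u[0])
    ce=(t[:2]+u*.042+l[:2]-u*.054)/2; print("L",L.round(4),"yaw",ya.round(3),"ctr",ce.round(4)); return ce,ya
E
python3 - <<'E'
from h import *
c=wcal(); ce,ya=ctr((282.5,219.5),(278,138.5),c); to(*ce,-.004,ya)
w=np.load("w1.npz");cw=(w["K"],w["D"],w["W"]);print("h lug",tri((312,209),cw,(278,139.5),c))
E
```

```text
L 0.0955 yaw 0.503 ctr [ 0.4417 -0.2852]
at [ 0.4434 -0.2838  0.2088] yaw 0.447 turn -0.038 shift now [-0.011  0.002  1.064] shift after turn [-0.011  0.002  1.064]
h lug [ 0.48936878 -0.25999289  0.03159765]
```

Emit:
send_rows([
  [[0,0,-0.038,0,0,0,1],[0,0,0,-0.011,0.002,0.1,1],[0,0,0,0,0,0.19,1],[0,0,0,0,0,0.19,1],[0,0,0,0,0,0.19,1],[0,0,0,0,0,0.19,1],[0,0,0,0,0,0.13,1],[0,0,0,0,0,0.074,1],[0,0,0,0,0,0,1],[0,0,0,0,0,0,0.3],[0,0,0,0,0,0,0.3],[0,0,0,0,0,0,0.3],[0,0,0,0,0,0,0.3],[0,0,0,0,0,0,0.3],[0,0,0,0,0,0,0.3],[0,0,0,0,0,0,0.3]],
], squeeze=60)

```text
clock: 31.12
position: [0.4429, -0.2859, -0.0021]
ee_rot: [0.968, 0.251, 0.001, 0.001]
ft_force: [-1.3, 1.2, 7.4]
grip_width: 0.545
grasp_force: 61.9
```

```bash
python3 - <<'E'
from h import *
o=get_obs();print(yaw(),o["position"],o["ft_force"],o["grip_width"],o["grasp_force"])
E
```

```text
0.507055245088513 [ 0.4429088  -0.28592822 -0.00214381] [-1.29088602  1.20327446  7.41315776] 0.5450886417268047 61.86843395233154
```

Emit:
send_rows([
  [[0,0,0,0,0,-0.05,0.3],[0,0,0,0,0,-0.1,0.3],[0,0,0,0,0,-0.15,0.3],[0,0,0,0,0,-0.15,0.3],[0,0,0,0,0,-0.15,0.3],[0,0,0.072,0,0,0,0.3],[0,0,0.072,0,0,0,0.3],[0,0,0.072,0,0,0,0.3],[0,0,0.072,0,0,0,0.3],[0,0,0.072,0,0,0,0.3]],
])

```text
clock: 31.95
position: [0.4418, -0.2854, 0.1174]
ee_rot: [1.0, -0.019, 0.001, 0.0]
ft_force: [-0.8, 0.1, -0.9]
grip_width: 0.544
grasp_force: 61.9
```

Emit:
send_rows([
  [[0,0,0,0,-0.176,0,0.3],[0,0,0,0,-0.176,0,0.3],[0,0,0,0,-0.176,0,0.3],[0,0,0,0,-0.176,0,0.3],[0,0,0,0,-0.176,0,0.3],[0,0,0,0.174,0,0,0.3],[0,0,0,0.174,0,0,0.3],[0,0,0,0.174,0,0,0.3],[0,0,0,0.174,0,0,0.3],[0,0,0,0.174,0,0,0.3],[0,0,0,0,0,0,0.3],[0,0,0,0,0,0,0.3]],
])

```text
clock: 32.95
position: [0.6222, -0.1148, 0.1161]
ee_rot: [1.0, -0.016, -0.0, 0.0]
ft_force: [0.0, 0.1, -1.4]
grip_width: 0.539
grasp_force: 62.0
```

```bash
python3 - <<'E'
from h import *
to(.6233,-.116,.001,-.033); o=get_obs(); print(o["grip_width"],o["grasp_force"])
im,c=shot("wrist","w13"); blob(im,c,200,360,150,320)
E
```

```text
at [ 0.6222 -0.1148  0.1161] yaw -0.032 turn 0.001 shift now [0.006 0.006 0.576] shift after turn [0.006 0.006 0.576]
0.5393933369455726 62.02287554740906
area 11226.5 (230, 165, 101, 155) [[268, 165], [262, 174], [262, 204], [239, 226], [230, 247], [234, 310], [244, 319], [316, 319], [326, 311], [330, 247], [323, 229], [298, 204], [296, 168]]
rect mm [ 580.7 -113.2] [ 93.9 156.3] 88.1
```

Emit:
send_rows([
  [[0,0,0,0.006,0.006,0.16,0.3],[0,0,0,0,0,0.16,0.3],[0,0,0,0,0,0.13,0.3],[0,0,0,0,0,0.06,0.3],[0,0,0,0,0,0.04,0.3],[0,0,0,0,0,0.026,0.3],[0,0,0,0,0,0,0.3],[0,0,0,0,0,0,0.3],[0,0,0,0,0,0,0.75],[0,0,0,0,0,0,0.75],[0,0,0,0,0,0,0.75],[0,0,0,0,0,0,0.75]],
])

```text
clock: 34.0
position: [0.6227, -0.1163, 0.0011]
ee_rot: [1.0, -0.016, 0.0, 0.0]
ft_force: [-0.1, 0.1, -0.5]
grip_width: 0.75
grasp_force: 0.0
```

Emit:
send_rows([
  [[0,0,0,0,0,-0.08,0.75],[0,0,0,0,0,-0.15,0.75],[0,0,0,0,0,-0.2,0.75],[0,0,0,0,0,-0.2,0.75],[0,0,0,0,0,-0.2,0.75],[0,0,0,0,0,-0.2,1],[0,0,0,0,0,-0.2,1],[0,0,0,0,0,-0.2,1],[0,0,0,0,0,-0.2,1],[0,0,0,0,-0.156,0,1],[0,0,0,0,-0.156,0,1],[0,0,0,0,-0.156,0,1],[0,0,0,0,-0.156,0,1],[0,0,0,0,0,0,1],[0,0,0,0,0,0,1],[0,0,0,0,0,0,1]],
])

```text
clock: 35.33
position: [0.6264, 0.0079, 0.3268]
ee_rot: [1.0, -0.016, 0.0, 0.0]
ft_force: [1.2, -0.4, 0.3]
grip_width: 1.001
grasp_force: 0.0
```

```bash
cat >> h.py <<'E'
def tocasts(im,cal):
    yt=-.033; A=np.array([[np.cos(yt),-np.sin(yt)],[np.sin(yt),np.cos(yt)]])
    hsv=cv2.cvtColor(im,cv2.COLOR_RGB2HSV).astype(int)
    m=(((hsv[...,1]>28)&(hsv[...,2]>70)&(hsv[...,0]<40))|(hsv[...,2]>203)).astype(np.uint8); m[262:]=0
    m=cv2.morphologyEx(m,cv2.MORPH_CLOSE,np.ones((5,5)))
    for cn in cv2.findContours(m,0,1)[0]:
        if cv2.contourArea(cn)<300: continue
        P=(onplane(cn[:,0],cal,.024)[:,:2]-[.6335,.010])@A
        r=cv2.minAreaRect((P*1000).astype(np.float32)); c=P.mean(0)
        if abs(c[1])<.19 and abs(c[0])<.3: print("tray mm rect",np.round(r[0],1),np.round(r[1],1),round(r[2],1),"ext x",(P[:,0].min()*1000).round(1),(P[:,0].max()*1000).round(1),"y at tip",(P[P[:,0].argmin(),1]*1000).round(1),(P[P[:,0].argmax(),1]*1000).round(1),"y",(P[:,1].min()*1000).round(),(P[:,1].max()*1000).round())
E
python3 - <<'E'
from h import *
im,c=shot("wrist","w14"); print(pose()[:3,3],yaw()); tocasts(im,c)
E
```

```text
[0.62643909 0.00711608 0.32678428] -0.03401057191292153
tray mm rect [  -0.6 -125.2] [95.4 54.2] 0.1 ext x -48.3 47.1 y at tip -126.0 -131.2 y -152.0 -98.0
tray mm rect [ -1.7 -44.6] [96.7 50.2] 0.6 ext x -50.1 46.6 y at tip -44.1 -49.2 y -70.0 -19.0
tray mm rect [ 18.7 110. ] [52.5 94.9] 87.0 ext x -28.8 65.9 y at tip 108.5 115.8 y 83.0 136.0
tray mm rect [203.3  -6.7] [130.1  37.8] 88.2 ext x 183.2 223.4 y at tip -44.1 57.7 y -72.0 59.0
```

View pics/w14.png

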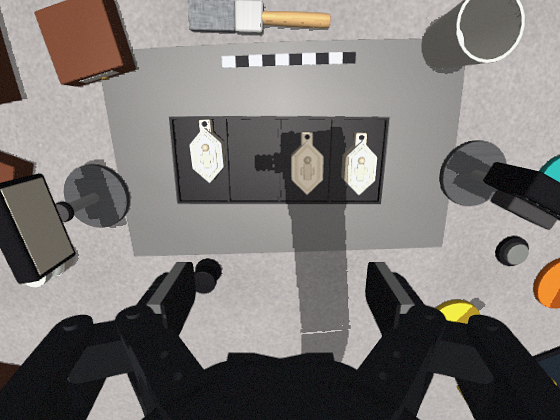

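A now sits off-centre at (207,150), which is the announced knock of about 19 mm forward and 16 mm sideways. B at (307,163) and C at (361,163) are centred. L's diffuser faces the tray. I'll regrip A and shift it.

Emit:
send_rows([
  [[0,0,0,0.0245,-0.1415,0.1,1],[0,0,0,0.0245,-0.1415,0.1,1],[0,0,0,0.0245,-0.1415,0.1,1],[0,0,0,0.0245,-0.1415,0.1,0.85],[0,0,0,0,0,0.17,0.85],[0,0,0,0,0,0.17,0.85],[0,0,0,0,0,0.17,0.85],[0,0,0,0,0,0.17,0.85],[0,0,0,0,0,0.17,0.85],[0,0,0,0,0,0.17,0.85],[0,0,0,0,0,0.1,0.85],[0,0,0,0,0,0.06,0.85],[0,0,0,0,0,0.034,0.85],[0,0,0,0,0,0,0.85],[0,0,0,0,0,0,0.3],[0,0,0,0,0,0,0.3],[0,0,0,0,0,0,0.3],[0,0,0,0,0,0,0.3],[0,0,0,0,0,0,0.3],[0,0,0,0,0,0,0.3]],
], squeeze=60)

```text
clock: 37.05
position: [0.6511, 0.1211, 0.0064]
ee_rot: [1.0, -0.016, 0.002, -0.0]
ft_force: [-1.3, -0.8, 5.7]
grip_width: 0.539
grasp_force: 61.3
```

```bash
python3 - <<'E'
from h import *
o=get_obs();print(o["ft_force"],o["grip_width"],o["grasp_force"]); to(.6317,.136,.02,-.033)
E
```

```text
[-1.27727423 -0.7817373   5.74206133] 0.5385738911940766 61.28143072128296
at [0.6511 0.1211 0.0064] yaw -0.033 turn 0.0 shift now [-0.099 -0.071 -0.068] shift after turn [-0.1   -0.071 -0.068]
```

Emit:
send_rows([
  [[0,0,0,0,0,-0.06,0.3],[0,0,0,-0.05,-0.035,0,0.3],[0,0,0,-0.05,-0.036,0,0.3],[0,0,0,0,0,0,0.3],[0,0,0,0,0,0.03,0.3],[0,0,0,0,0,0.028,0.3],[0,0,0,0,0,0,0.3],[0,0,0,0,0,0,0.3],[0,0,0,0,0,0,0.75],[0,0,0,0,0,0,0.75],[0,0,0,0,0,0,0.75],[0,0,0,0,0,0,0.75],[0,0,0,0,0,-0.08,0.75],[0,0,0,0,0,-0.15,0.75],[0,0,0,0,0,-0.2,0.75],[0,0,0,0,0,-0.2,0.75],[0,0,0,0,0,-0.2,0.75],[0,0,0,0,0,-0.2,1],[0,0,0,0,0,-0.2,1],[0,0,0,0,0,-0.2,1]],
])

```text
clock: 38.72
position: [0.6298, 0.1355, 0.2922]
ee_rot: [1.0, -0.016, 0.0, 0.0]
ft_force: [1.0, 0.1, -0.1]
grip_width: 0.998
grasp_force: 0.0
```

```bash
python3 - <<'E'
from h import *
to(.605,-.313,.33,1.112); print(get_obs()["joint_pos"].round(2))
E
```

```text
at [0.6298 0.1355 0.2922] yaw -0.033 turn -0.763 shift now [-0.051  2.245 -0.189] shift after turn [-2.066  0.882 -0.189]
[-0.29  0.35  0.01  1.28 -0.    1.51 -1.88]
```

Emit:
send_rows([
  [[0,0,0,-0.004,0.187,-0.016,1],[0,0,0,-0.004,0.187,-0.016,1],[0,0,0,-0.004,0.187,-0.016,1],[0,0,0,-0.004,0.187,-0.016,1],[0,0,0,-0.004,0.187,-0.016,1],[0,0,0,-0.004,0.187,-0.016,1],[0,0,0,-0.004,0.187,-0.016,1],[0,0,0,-0.004,0.187,-0.016,1],[0,0,0,-0.004,0.187,-0.016,1],[0,0,0,-0.004,0.187,-0.016,1],[0,0,0,-0.004,0.187,-0.016,1],[0,0,0,-0.004,0.187,-0.016,1]],
])

```text
clock: 39.72
position: [0.6056, -0.3143, 0.3287]
ee_rot: [1.0, -0.016, -0.0, 0.0]
ft_force: [1.2, -0.4, 0.1]
grip_width: 1.003
grasp_force: 0.0
```

Emit:
send_rows([
  [[0,0,-0.0763,0,0,0,1],[0,0,-0.0763,0,0,0,1],[0,0,-0.0763,0,0,0,1],[0,0,-0.0763,0,0,0,1],[0,0,-0.0763,0,0,0,1],[0,0,-0.0763,0,0,0,1],[0,0,-0.0763,0,0,0,1],[0,0,-0.0763,0,0,0,1],[0,0,-0.0763,0,0,0,1],[0,0,-0.0763,0,0,0,1],[0,0,0,0,0,0,1],[0,0,0,0,0,0,1],[0,0,0,0,0,0,1]],
])

```text
clock: 40.8
position: [0.606, -0.3125, 0.3285]
ee_rot: [0.85, 0.526, -0.0, -0.0]
ft_force: [-0.7, 0.4, -0.0]
grip_width: 0.995
grasp_force: 0.0
```

```bash
python3 - <<'E'
from h import *
im,c=shot("wrist","w15"); print(pose()[:3,3],yaw()); np.savez("w15.npz",im=im,W=c[2]); bar(im,c,235,330); bar(im,c,235,330,th=40); tocasts(im,c)
t,ct=shot("top"); intray(t,ct)
E
```

```text
[ 0.60600002 -0.31244951  0.32856722] 1.1088659722518288
(249, 132, 55, 115) [[270, 132], [263, 138], [262, 152], [251, 155], [264, 157], [264, 203], [259, 207], [253, 204], [259, 204], [262, 195], [254, 189], [254, 176], [249, 174], [252, 213], [266, 217], [267, 245], [291, 245], [292, 235], [303, 230], [292, 232], [292, 137], [288, 132]]
(252, 132, 41, 115) [[270, 132], [264, 136], [263, 151], [252, 154], [264, 156], [267, 244], [290, 245], [292, 137], [287, 132]]
tray mm rect [  -1.9 -128.1] [95.7 53.8] 0.6 ext x -49.8 45.9 y at tip -124.7 -125.6 y -155.0 -101.0
-0.126 n 301 centroid [-0.0052 -0.1242] ext -0.044 0.05 yaw -0.012 w 0.053
-0.042 n 307 centroid [-0.0041 -0.0414] ext -0.046 0.049 yaw 0.002 w 0.053
0.042 empty 0
0.126 n 296 centroid [-0.0069  0.1285] ext -0.045 0.049 yaw 0.038 w 0.053
```

```bash
python3 - <<'E'
from h import *
b=np.load("w1.npz");c1=(b["K"],b["D"],b["W"]);d=np.load("w15.npz");c8=(b["K"],b["D"],d["W"])
p8=[(291,245),(292.3,132.5),(263.5,132.5),(267,245)]
# w1: front-left(335,128)= +y end, front-right (413.5,170), back-right (402.5,188.5); tool +x end (y=132) is +y end
for a,q in(((335,128),p8[1]),((413.5,170),p8[0]),((402.5,188.5),p8[3])): print(tri(a,c1,q,c8).round(4))
P=onplane(p8,c8,.187)[:,:2];e=P[1]-P[0]+P[2]-P[3];ya=np.arctan2(e[1],e[0]);ce=P.mean(0);ly=ya-np.pi/2;t=np.arctan2(.010-ce[1],.6335-ce[0])
print(ce.round(4),np.linalg.norm(P[1]-P[0]).round(4),"width yaw",ya,"lamp",ly,"tgt",t,"cw",(ly-t)%(2*np.pi)); to(*ce,.15,ya)
E
```

```text
[ 0.6434 -0.2603  0.2288]
[ 0.5935 -0.3634  0.2038]
[ 0.5724 -0.3497  0.2106]
[ 0.605  -0.3106] 0.1201 width yaw 1.1161371388169967 lamp -0.45465918797789984 tgt 1.4819880597516037 cw 4.346538059450083
at [ 0.606  -0.3124  0.3286] yaw 1.11 turn -0.004 shift now [ 0.006 -0.009  0.893] shift after turn [ 0.006 -0.009  0.893]
```

Emit:
send_rows([
  [[0,0,-0.004,0.006,-0.009,0.1,1],[0,0,0,0,0,0.17,1],[0,0,0,0,0,0.17,1],[0,0,0,0,0,0.17,1],[0,0,0,0,0,0.15,1],[0,0,0,0,0,0.08,1],[0,0,0,0,0,0.043,1],[0,0,0,0,0,0,1],[0,0,0,0,0,0,0.1],[0,0,0,0,0,0,0.1],[0,0,0,0,0,0,0.1],[0,0,0,0,0,0,0.1],[0,0,0,0,0,0,0.1],[0,0,0,0,0,0,0.1],[0,0,0,0,0,0,0.1],[0,0,0,0,0,0,0.1],[0,0,0,0,0,0,0.1]],
], squeeze=60)

```text
clock: 42.32
position: [0.6051, -0.3107, 0.1534]
ee_rot: [0.848, 0.53, 0.0, 0.0]
ft_force: [-2.9, 1.2, 6.2]
grip_width: 0.337
grasp_force: 60.0
```

Emit:
send_rows([
  [[0,0,0.0778,0,0,0,0.1],[0,0,0.0778,0,0,0,0.1],[0,0,0.0778,0,0,0,0.1],[0,0,0.0778,0,0,0,0.1],[0,0,0.0778,0,0,0,0.1],[0,0,0.0778,0,0,0,0.1],[0,0,0.0778,0,0,0,0.1],[0,0,0.0778,0,0,0,0.1],[0,0,0.0778,0,0,0,0.1],[0,0,0.0778,0,0,0,0.1],[0,0,0.0778,0,0,0,0.1],[0,0,0.0778,0,0,0,0.1],[0,0,0.0778,0,0,0,0.1],[0,0,0.0778,0,0,0,0.1],[0,0,0.0778,0,0,0,0.1],[0,0,0,0,0,0,0.1],[0,0,0,0,0,0,0.1]],
])

```text
clock: 43.73
position: [0.6058, -0.3136, 0.1531]
ee_rot: [0.95, -0.312, 0.002, 0.002]
ft_force: [6.0, -10.1, -2.2]
grip_width: 0.335
grasp_force: 59.5
```

```bash
python3 - <<'E'
from h import *
o=get_obs();print(yaw(),o["position"],o["ft_force"],o["torque"],o["joint_pos"].round(2),o["grasp_force"])
E
```

```text
-0.6351498856601008 [ 0.60580536 -0.31356142  0.15307229] [  6.00790106 -10.12382155  -2.21443092] [-1.95001976 -1.21464056 -0.1118396 ] [ 0.16  0.5   0.35  1.4  -0.17  1.27 -1.68] 59.486106634140015
```

Emit:
send_rows([
  [[0,0,0,0,0,0,1],[0,0,0,0,0,0,1],[0,0,0,0,0,0,1],[0,0,0,0,0,0,1],[0,0,0,0,0,0,1],[0,0,0,0,0,-0.15,1],[0,0,0,0,0,-0.2,1],[0,0,0,0,0,-0.2,1],[0,0,0,0,0,-0.2,1],[0,0,0,0,0,-0.13,1],[0,0,-0.0806,0,0,0,1],[0,0,-0.0806,0,0,0,1],[0,0,-0.0806,0,0,0,1],[0,0,-0.0806,0,0,0,1],[0,0,-0.0806,0,0,0,1],[0,0,-0.0806,0,0,0,1],[0,0,-0.0806,0,0,0,1],[0,0,-0.0806,0,0,0,1],[0,0,-0.0806,0,0,0,1],[0,0,-0.0806,0,0,0,1]],
])

```text
clock: 45.4
position: [0.6049, -0.3104, 0.3282]
ee_rot: [0.958, 0.287, 0.0, -0.0]
ft_force: [0.4, -0.1, 0.3]
grip_width: 0.996
grasp_force: 0.0
```

Emit:
send_rows([
  [[0,0,-0.0806,0,0,0,1],[0,0,-0.0806,0,0,0,1],[0,0,-0.0806,0,0,0,1],[0,0,-0.0806,0,0,0,1],[0,0,-0.0806,0,0,0,1],[0,0,-0.0806,0,0,0,1],[0,0,-0.0806,0,0,0,1],[0,0,-0.0806,0,0,0,1],[0,0,-0.0806,0,0,0,1],[0,0,-0.0806,0,0,0,1],[0,0,-0.0806,0,0,0,1],[0,0,-0.0806,0,0,0,1],[0,0,-0.0806,0,0,0,1],[0,0,-0.0806,0,0,0,1],[0,0,-0.0806,0,0,0,1],[0,0,-0.0806,0,0,0,1],[0,0,0,0,0,0,1],[0,0,0,0,0,0,1],[0,0,0,0,0,0,1]],
])

```text
clock: 46.98
position: [0.6049, -0.3105, 0.3281]
ee_rot: [0.312, 0.95, -0.0, 0.0]
ft_force: [0.3, 0.4, -0.2]
grip_width: 0.999
grasp_force: 0.0
```

```bash
python3 - <<'E'
from h import *
im,c=shot("wrist","w16"); print(pose()[:3,3],yaw(),get_obs()["joint_pos"].round(2)); np.savez("w16.npz",im=im,W=c[2]); bar(im,c,235,330); bar(im,c,235,330,th=40); bar(im,c,235,330,th=28)
E
```

```text
[ 0.6049294  -0.31048989  0.32815634] 2.5076403552546687 [ 0.47  0.44 -0.11  1.09  0.04  1.62  1.32]
(263, 132, 44, 114) [[268, 132], [263, 136], [266, 244], [290, 245], [291, 215], [300, 214], [305, 206], [302, 194], [306, 187], [293, 183], [292, 157], [305, 154], [293, 150], [290, 133]]
(264, 132, 41, 114) [[268, 132], [264, 136], [266, 243], [289, 245], [292, 156], [304, 153], [292, 150], [288, 132]]
(264, 132, 30, 114) [[269, 132], [264, 137], [266, 243], [289, 245], [292, 138], [292, 172], [287, 170], [289, 167], [285, 170], [288, 163], [283, 149], [284, 154], [278, 155], [283, 147], [281, 140], [283, 146], [278, 145], [279, 149], [274, 151], [281, 157], [270, 161], [274, 165], [271, 169], [265, 162], [266, 155], [272, 152], [265, 154], [265, 139], [291, 135]]
```

```bash
python3 - <<'E'
from h import *
b=np.load("w1.npz");d=np.load("w16.npz");c8=(b["K"],b["D"],d["W"])
P=onplane([(290,245),(292,132.5),(263.5,132.5),(266,245)],c8,.187)[:,:2];e=P[1]-P[0]+P[2]-P[3];ya=np.arctan2(e[1],e[0]);ce=P.mean(0);ly=ya+np.pi/2;t=np.arctan2(.010-ce[1],.6335-ce[0])
print(ce.round(4),np.linalg.norm(P[1]-P[0]).round(4),"width yaw",ya,"lamp",ly,"tgt",t,"cw",(ly-t)%(2*np.pi)); to(*ce,.15,ya)
E
```

```text
[ 0.6026 -0.3114] 0.1199 width yaw 2.5070387992175927 lamp 4.07783512601249 tgt 1.4748885540810746 cw 2.6029465719314153
at [ 0.6049 -0.3105  0.3282] yaw 2.508 turn 0.0 shift now [ 0.007 -0.011  0.891] shift after turn [ 0.007 -0.011  0.891]
```

Emit:
send_rows([
  [[0,0,0,0.003,-0.006,0.1,1],[0,0,0,0,0,0.17,1],[0,0,0,0,0,0.17,1],[0,0,0,0,0,0.17,1],[0,0,0,0,0,0.15,1],[0,0,0,0,0,0.08,1],[0,0,0,0,0,0.043,1],[0,0,0,0,0,0,1],[0,0,0,0,0,0,0.1],[0,0,0,0,0,0,0.1],[0,0,0,0,0,0,0.1],[0,0,0,0,0,0,0.1],[0,0,0,0,0,0,0.1],[0,0,0,0,0,0,0.1],[0,0,0,0,0,0,0.1],[0,0,0,0,0,0,0.1],[0,0,0,0,0,0,0.1]],
], squeeze=60)

```text
clock: 48.45
position: [0.6038, -0.312, 0.1529]
ee_rot: [0.311, 0.951, -0.0, 0.001]
ft_force: [-3.5, -0.2, 6.3]
grip_width: 0.335
grasp_force: 60.7
```

Emit:
send_rows([
  [[0,0,0.0788,0,0,0,0.1],[0,0,0.0788,0,0,0,0.1],[0,0,0.0788,0,0,0,0.1],[0,0,0.0788,0,0,0,0.1],[0,0,0.0788,0,0,0,0.1],[0,0,0.0788,0,0,0,0.1],[0,0,0.0788,0,0,0,0.1],[0,0,0.0788,0,0,0,0.1],[0,0,0.0788,0,0,0,0.1],[0,0,0.0788,0,0,0,0.1],[0,0,0.0788,0,0,0,0.1],[0,0,0.0788,0,0,0,0.1],[0,0,0.0788,0,0,0,0.1],[0,0,0.0788,0,0,0,0.1],[0,0,0.0788,0,0,0,0.1],[0,0,0.0788,0,0,0,0.1],[0,0,0.0788,0,0,0,0.1],[0,0,0.0788,0,0,0,0.1],[0,0,0.0788,0,0,0,0.1],[0,0,0.0788,0,0,0,0.1]],
])

```text
clock: 50.12
position: [0.6048, -0.3123, 0.1524]
ee_rot: [0.998, 0.07, 0.001, 0.001]
ft_force: [5.9, -4.0, -1.5]
grip_width: 0.34
grasp_force: 59.7
```

Emit:
send_rows([
  [[0,0,0.0788,0,0,0,0.1],[0,0,0.0788,0,0,0,0.1],[0,0,0,0,0,0,0.1],[0,0,0,0,0,0,0.1],[0,0,0,0,0,0,1],[0,0,0,0,0,0,1],[0,0,0,0,0,0,1],[0,0,0,0,0,0,1],[0,0,0,0,0,0,1],[0,0,0,0,0,-0.15,1],[0,0,0,0,0,-0.2,1],[0,0,0,0,0,-0.2,1],[0,0,0,0,0,-0.2,1],[0,0,0,0,0,-0.13,1],[0,0,0,0,0,0,1],[0,0,0,0,0,0,1]],
])

```text
clock: 51.45
position: [0.6042, -0.3115, 0.3295]
ee_rot: [0.999, -0.045, 0.002, 0.001]
ft_force: [0.2, -0.5, -0.1]
grip_width: 0.999
grasp_force: 0.0
```

```bash
python3 - <<'E'
from h import *
im,c=shot("wrist","w17"); print(pose()[:3,3],yaw()); bar(im,c,235,330); bar(im,c,235,330,th=40)
P=onplane([(290,245),(292,132.5),(263.5,132.5),(266,245)],c,.187)[:,:2].mean(0);print(P)
t,ct=shot("top"); intray(t,ct); to(.46,-.409,.12,-.09)
E
```

```text
[ 0.60378201 -0.31114899  0.32754569] -0.08934498614205441
(266, 132, 45, 114) [[271, 132], [267, 135], [267, 241], [271, 245], [290, 245], [294, 215], [307, 212], [310, 157], [307, 152], [296, 150], [299, 138], [291, 132]]
(267, 132, 41, 113) [[272, 132], [267, 137], [268, 243], [292, 244], [295, 157], [307, 153], [295, 151], [292, 133]]
[ 0.6057561  -0.30937844]
-0.126 n 301 centroid [-0.005  -0.1241] ext -0.044 0.05 yaw -0.013 w 0.053
-0.042 n 307 centroid [-0.0041 -0.0414] ext -0.046 0.049 yaw 0.002 w 0.053
0.042 empty 0
0.126 n 297 centroid [-0.0068  0.1285] ext -0.045 0.049 yaw 0.043 w 0.053
at [ 0.6035 -0.3109  0.3265] yaw -0.089 turn 0.0 shift now [-0.67   0.553  1.033] shift after turn [-0.671  0.553  1.032]
```

Emit:
send_rows([
  [[0,0,0,-0.134,0.111,0,1],[0,0,0,-0.134,0.111,0,1],[0,0,0,-0.134,0.111,0,1],[0,0,0,-0.134,0.111,0,1],[0,0,0,-0.134,0.111,0,1],[0,0,0,0,0,0.13,0],[0,0,0,0,0,0.13,0],[0,0,0,0,0,0.13,0],[0,0,0,0,0,0.13,0],[0,0,0,0,0,0,0],[0,0,0,0,0,0,0],[0,0,0,0,0,0,0],[0,0,0,0,0,0,0]],
])

```text
clock: 52.63
position: [0.4609, -0.4103, 0.2253]
ee_rot: [0.999, -0.045, 0.001, 0.001]
ft_force: [0.1, -0.4, 0.3]
grip_width: -0.003
grasp_force: 0.0
```

```bash
python3 - <<'E'
from h import *
im,c=shot("wrist","w18"); print(pose()[:3,3],yaw()); b=np.load("w1.npz");c1=(b["K"],b["D"],b["W"])
p=project([.46,-.409,.022],c)[0];print(p)
g=cv2.medianBlur(cv2.cvtColor(im,cv2.COLOR_RGB2GRAY),3)
x,y=p.astype(int);print([int(v) for v in g[y,x-40:x+41:5]],[int(v) for v in g[y-40:y+41:5,x]])
r=cv2.HoughCircles(g,cv2.HOUGH_GRADIENT,1,20,param1=80,param2=15,minRadius=12,maxRadius=32)
for q in r[0]:
    if np.hypot(*(q[:2]-p))<25: print(q,onplane([q[:2]],c,.022).round(4), tri((387,221),c1,q[:2],c).round(4))
t,ct=shot("top"); hsv=cv2.cvtColor(t,cv2.COLOR_RGB2HSV); m=((hsv[...,2]>170)&(hsv[...,1]>12)&(hsv[...,1]<80)).astype(np.uint8)
k,l,st,ce=cv2.connectedComponentsWithStats(m); print([(ce[i].round().tolist(),int(st[i,4])) for i in range(1,k) if 40<st[i,4]<500])
E
```

```text
[ 0.46095475 -0.41026646  0.22524296] -0.08937240200412602
[278.98566834 181.66907258]
[188, 189, 191, 167, 116, 28, 96, 99, 100, 101, 102, 104, 68, 34, 116, 117, 115] [194, 192, 170, 115, 30, 49, 103, 102, 100, 100, 97, 94, 27, 113, 114, 112, 110]
[281.5 181.5  16.7] [[ 0.4599 -0.4121  0.022 ]] [ 0.4581 -0.4121  0.0114]
[([283.0, 56.0], 352), ([427.0, 161.0], 304), ([264.0, 173.0], 189), ([287.0, 172.0], 188), ([215.0, 175.0], 193), ([376.0, 227.0], 354), ([310.0, 302.0], 373), ([263.0, 303.0], 43), ([269.0, 306.0], 48), ([301.0, 332.0], 48), ([306.0, 336.0], 56), ([240.0, 364.0], 50), ([246.0, 365.0], 43), ([295.0, 383.0], 363)]
```

Emit:
send_rows([
  [[0,0,0,-0.005,0.009,0.18,0],[0,0,0,0,0,0.18,0],[0,0,0,0,0,0.18,0],[0,0,0,0,0,0.18,0],[0,0,0,0,0,0.16,0],[0,0,0,0,0,0,0],[0,0,0,0,0,0.01,0],[0,0,0,0,0,0.01,0],[0,0,0,0,0,0.01,0],[0,0,0,0,0,0.01,0],[0,0,0,0,0,0,0]],
])

```text
clock: 53.65
position: [0.4598, -0.4118, 0.0406]
ee_rot: [0.999, -0.045, 0.001, 0.0]
ft_force: [-0.2, 0.3, 0.3]
grip_width: -0.002
grasp_force: 0.0
```

Emit:
send_rows([
  [[0,0,0,0,0,0.01,0],[0,0,0,0,0,0.01,0],[0,0,0,0,0,0.01,0],[0,0,0,0,0,0,0]],
])

```text
clock: 53.98
position: [0.459, -0.4113, 0.0331]
ee_rot: [0.999, -0.045, -0.0, -0.0]
ft_force: [-0.1, -0.2, -0.3]
grip_width: 0.004
grasp_force: 0.0
```

Emit:
send_rows([
  [[0,0,0,0,0,0.01,0],[0,0,0,0,0,0.01,0],[0,0,0,0,0,0.01,0],[0,0,0,0,0,0,0]],
])

```text
clock: 54.32
position: [0.459, -0.4113, 0.027]
ee_rot: [0.999, -0.045, -0.0, -0.0]
ft_force: [0.3, -0.5, -0.5]
grip_width: -0.001
grasp_force: 0.0
```

Emit:
send_rows([
  [[0,0,0,0,0,0.01,0],[0,0,0,0,0,0.01,0],[0,0,0,0,0,0.01,0],[0,0,0,0,0,0.01,0],[0,0,0,0,0,0,0]],
])

```text
clock: 54.73
position: [0.459, -0.4113, 0.019]
ee_rot: [0.999, -0.045, -0.0, -0.0]
ft_force: [-0.0, 0.9, -0.1]
grip_width: 0.001
grasp_force: 0.0
```

Emit:
send_rows([
  [[0,0,0,0,0,0.01,0],[0,0,0,0,0,0.01,0],[0,0,0,0,0,0,0]],
])

```text
clock: 54.98
position: [0.4591, -0.4113, 0.0151]
ee_rot: [0.999, -0.045, -0.0, -0.0]
ft_force: [-0.2, -0.1, -0.4]
grip_width: 0.002
grasp_force: 0.0
```

Emit:
send_rows([
  [[0,0,0,0,0,0.01,0],[0,0,0,0,0,0.01,0],[0,0,0,0,0,0,0]],
])

```text
clock: 55.23
position: [0.459, -0.4113, 0.0111]
ee_rot: [0.999, -0.045, -0.0, -0.0]
ft_force: [0.1, -0.4, 0.5]
grip_width: -0.001
grasp_force: 0.0
```

Emit:
send_rows([
  [[0,0,0,0,0,0.01,0],[0,0,0,0,0,0.01,0],[0,0,0,0,0,0,0]],
])

```text
clock: 55.48
position: [0.4591, -0.4114, 0.0071]
ee_rot: [0.999, -0.045, -0.0, -0.0]
ft_force: [-0.4, -0.1, 0.7]
grip_width: -0.004
grasp_force: 0.0
```

Emit:
send_rows([
  [[0,0,0,0,0,0.01,0],[0,0,0,0,0,0.01,0],[0,0,0,0,0,0,0]],
])

```text
clock: 55.73
position: [0.4593, -0.4115, 0.0034]
ee_rot: [0.999, -0.045, 0.0, 0.0]
ft_force: [-0.6, 0.3, 4.1]
grip_width: 0.002
grasp_force: 1.7
```

Emit:
send_rows([
  [[0,0,0,0,0,0.01,0],[0,0,0,0,0,0,0]],
])

```text
clock: 55.9
position: [0.4594, -0.4116, 0.0015]
ee_rot: [0.999, -0.045, 0.0, 0.0]
ft_force: [-0.8, 1.0, 5.3]
grip_width: -0.0
grasp_force: 2.2
```

Emit:
send_rows([
  [[0,0,0,0,0,0.01,0],[0,0,0,0,0,0,0]],
])

```text
clock: 56.07
position: [0.4594, -0.4117, 0.0008]
ee_rot: [0.999, -0.045, 0.0, -0.0]
ft_force: [-4.3, 3.3, 14.6]
grip_width: -0.002
grasp_force: 7.0
```

Emit:
send_rows([
  [[0,0,0,0,0,0.01,0],[0,0,0,0,0,0,0],[0,0,0,0,0,0,0]],
])

```text
clock: 56.32
position: [0.4595, -0.4118, 0.0005]
ee_rot: [0.999, -0.045, 0.001, -0.0]
ft_force: [-10.2, 8.8, 32.4]
grip_width: 0.0
grasp_force: 16.4
```

Bottomed out: the force rose steeply at about 6 mm of travel. Now I retract and check everything.

Emit:
send_rows([
  [[0,0,0,0,0,-0.05,0],[0,0,0,0,0,-0.1,0],[0,0,0,0,0,-0.18,0],[0,0,0,0,0,-0.18,0],[0,0,0,0,0,-0.18,0],[0,0,0,0,0,-0.18,0],[0,0,0,0,0,-0.18,0],[0,0,0,0,0,-0.18,0],[0,0,0,0,0,-0.18,0],[0,0,0,0,0,0,0],[0,0,0,0,0,0,0]],
])

```text
clock: 57.23
position: [0.4598, -0.4121, 0.2815]
ee_rot: [0.999, -0.045, 0.002, 0.001]
ft_force: [-0.1, 0.1, -1.0]
grip_width: 0.002
grasp_force: 0.0
```

```bash
python3 - <<'E'
from h import *
t,ct=shot("top"); intray(t,ct); s,cs=shot("scene","s9")
cv2.imwrite("pics/fin.png",cv2.resize(t[110:260,110:430,::-1],None,fx=2.4,fy=2.4,interpolation=cv2.INTER_CUBIC))
E
```

```text
-0.126 n 304 centroid [-0.005  -0.1242] ext -0.044 0.05 yaw -0.004 w 0.053
-0.042 n 308 centroid [-0.0043 -0.0414] ext -0.046 0.049 yaw 0.005 w 0.053
0.042 empty 0
0.126 n 298 centroid [-0.0069  0.1286] ext -0.045 0.049 yaw 0.038 w 0.053
```

View pics/fin.png

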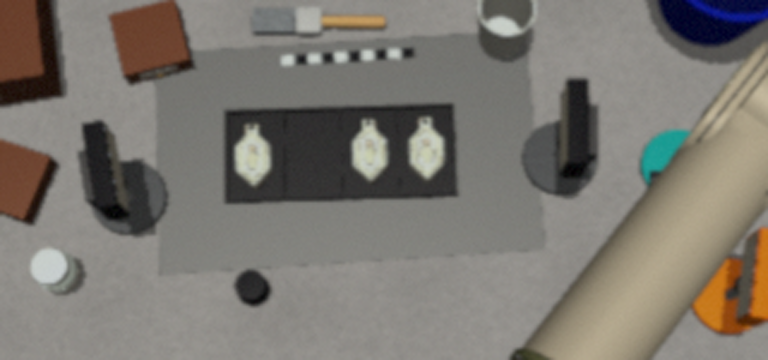

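The final crop shows the three casts lug-back in their compartments at (253,155), (370,150) and (427,148). Both lamps face the tray, and the loupe (252,287) and jar (53,270) are still upright in place.

```bash
python3 -c "
from workcell import job
print(job.hand_in())"
```

```text
the job is handed in; nothing more can be done
None
```

The job is handed in at about 57 s on the clock (the hand-in gave no verdict): all three casts present lie lug-back in their compartments, both lamps shine at the tray's middle, and the release went fully down and the arm is clear of it.

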